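Strip a vacuum leak test: vent, twist out the bungs, re-zero the gauge

TASK

The vacuum leak test of this casting is over. Open both vent screws fully before drawing any bung (one has a left-hand thread, one a right-hand, and they are unmarked, so try which way each gives), then work every rubber bung out of the casting, twisting to and fro as you pull so that the casting is not lifted off its gasket, and put the bungs in the tray. When the plate is vented, turn the gauge's bezel until its zero stroke stands at the needle; leave the spanner where it lies.

Things in the scene. Friction and masses are not known exactly. Their poses are not given: they have to be found in the camera images.
- rig: Vacuum plate bolted to the bench: dark steel, 184 x 248 x 16 mm. Origin: on the bench under its middle; x points from the front strip (vents, gauge) to the casting behind, y along the row of ports, z up. Ports 1, 2, 3 stand at x = 40, y = -76, 0, 76 mm; the vent screws at x = -55, y = -74 and 74; the gauge between them at x = -55, y = 0. The front strip's top is 36 mm above the bench.
- casting (a joint): Lift (m) of the aluminium casting off its gasket; 0 = seated, grows as it rises along its dowels (which stop it turning). 228 x 88 mm foot, 66 mm high, top 84 mm above the bench, 3 round bosses 63 mm wide in a row, each with a port 37.5 mm wide, 33 mm deep (one with no bung is blind and needs nothing). It weighs 1.6 kg, lies loose once vented, and sinks back when let go. Keep it under 8 mm.
- bung_1: Test bung that starts in port 1, or None if that port has none. 70 mm tall, 0.18 kg, all three alike: black rubber stem 34 mm wide and 26 mm long, steel flange 46 mm wide, 6 mm thick, flat bar on top 58 mm (x) x 14 mm (y) x 38 mm high to grip on its flats. Origin: centre of the stem's foot, z up the bung. In its port the foot is 58 mm above the bench, the flange on the casting.
- bung_1_bar (a point): Middle of bung 1's bar, 51 mm above its origin, 19 mm above its flange; axes as the bung's. The stem holds in the lip for the first 18 mm of its 26: dragging it straight out takes 26 to 35 N, more than the casting weighs, turning it about 0.5 N m; while it is being turned it lets itself be drawn up with a small part of that force.
- bung_2: Test bung that starts in port 2, or None if that port has none. 70 mm tall, 0.18 kg, all three alike: black rubber stem 34 mm wide and 26 mm long, steel flange 46 mm wide, 6 mm thick, flat bar on top 58 mm (x) x 14 mm (y) x 38 mm high to grip on its flats. Origin: centre of the stem's foot, z up the bung. In its port the foot is 58 mm above the bench, the flange on the casting.
- bung_2_bar (a point): Middle of bung 2's bar, 51 mm above its origin, 19 mm above its flange; axes as the bung's. The stem holds in the lip for the first 18 mm of its 26: dragging it straight out takes 26 to 35 N, more than the casting weighs, turning it about 0.5 N m; while it is being turned it lets itself be drawn up with a small part of that force.
- bung_3: Test bung that starts in port 3, or None if that port has none. 70 mm tall, 0.18 kg, all three alike: black rubber stem 34 mm wide and 26 mm long, steel flange 46 mm wide, 6 mm thick, flat bar on top 58 mm (x) x 14 mm (y) x 38 mm high to grip on its flats. Origin: centre of the stem's foot, z up the bung. In its port the foot is 58 mm above the bench, the flange on the casting.
- bung_3_bar (a point): Middle of bung 3's bar, 51 mm above its origin, 19 mm above its flange; axes as the bung's. The stem holds in the lip for the first 18 mm of its 26: dragging it straight out takes 26 to 35 N, more than the casting weighs, turning it about 0.5 N m; while it is being turned it lets itself be drawn up with a small part of that force.
- tray: Loose open steel tray, 120 mm (x) x 164 mm (y) x 26 mm high, walls and floor 4 mm, 0.6 kg. Origin: under its middle, z up. The three bungs fit side by side along y, standing.
- vent_1_grip (a point): Middle of the dark wing of vent screw 1, where to hold it; the two look alike and stand at the two ends of the front strip, either one left or right. Wing 48 mm (point x) x 14 mm (point y), 30 mm high (15 above and below the point), 82 mm above the bench; its brass body is 22 mm below the point.
- vent_1_wing (a joint): How far vent screw 1 has been opened (rad): 0 = shut hard on its seat, which stops it dead the one way; 2.4 = fully open, against a stop. Of the two screws one opens clockwise, the other counterclockwise, and it is not known which. About 0.2 N m to turn; stays where it is left.
- vent_2_grip (a point): Middle of the dark wing of vent screw 2, where to hold it; the two look alike and stand at the two ends of the front strip, either one left or right. Wing 48 mm (point x) x 14 mm (point y), 30 mm high (15 above and below the point), 82 mm above the bench; its brass body is 22 mm below the point.
- vent_2_wing (a joint): How far vent screw 2 has been opened (rad): 0 = shut hard on its seat, which stops it dead the one way; 2.4 = fully open, against a stop. Of the two screws one opens clockwise, the other counterclockwise, and it is not known which. About 0.2 N m to turn; stays where it is left.
- gauge_centre (a point): Centre of the gauge's face, which looks straight up, 72 mm above the bench. Round it runs the knurled steel bezel: a ring 60 mm across, its sides free from 56 to 78 mm above the bench, gripped across from above.
- zero_mark (a point): Long thick zero stroke of the scale, with a dot at its inner end; this point lies 24 mm from the gauge's centre; the scale turns with the bezel, but has crept in it by up to 0.3 rad either way.
- needle_tip (a point): Tip (long end) of the gauge's black needle, 24 mm from the centre. As vent screw 1 (the air inlet) opens it falls back counterclockwise by 2.2 rad to its rest; vent screw 2 bleeds the pump line and does not move it.
- bezel (a joint): Angle of the bezel with the scale (rad), counterclockwise from above, limits -2.6 and 2.6; turns stiffly (0.1 N m) and stays.
- spanner_19: Combination spanner, 224 mm, lying right of the tray; not part of the job. Origin under its middle.

How it is judged:
By the outcome, as a careful person would: the job done as asked, in the order asked, and still so for the second after the job is handed in, with the robot touching nothing.
Of bung_1, bung_2, bung_3 only 2 to 3 are there at a start; the rules pass over those that are not, and their reading is None.
At some moment in a run one of tray may be knocked a few centimetres aside while the robot is not near it.
Once in a run the grip may slacken for a moment while it holds something.
It also fails if it takes over 210 s, if anything falls off the work surface, if the arm or the gripper's body presses on something with over 40 N, if the wrist force passes 120 N, or if a joint passes its speed limit or range.

ROBOT

A 7-joint arm with a two-finger parallel gripper is mounted at the origin on a cart in front of the work surface, level with it; the furniture and walls round the work are solid. World frame = base frame: x ahead of the robot, y to its left, z up, the work surface at z = 0. Lengths are in mm, angles in rad, forces in N, time in s.
With the tool pointing down it reaches from about 400 to 925 mm from the base axis. Payload 5.6 kg.
Tool frame: the origin (TCP) lies on the centre line of the jaws, within the pads' length; the fingertips stand 25 mm ahead of it and the grasp point (between the pads) lies 6 mm ahead of it (finger_overhang is the distance from the TCP to the fingertips, in mm); y points along the fingers, z is the direction in which the jaws open and shut, and the axes are right-handed (so a half turn about y gives the same grasp; the last joint's range is limited). The gripper opens to 85 mm and grips with 20 to 120 N. Pads are 22 mm wide; open, the fingers measure 114 mm over their backs; the gripper's body (76 mm by 85 mm) begins 54 mm behind the grasp point. The pads swing forward as they close: fully open they stand 13 mm farther back than shut.
Start: joints at [1.28, 0.468, -0.012, 1.603, 0.006, 1.071, -0.056], TCP at [159.385, -630.162, 256.29] pointing down, gripper open.
Joint ranges: [-2.53, 2.53], [-0.31, 2.02], [-1.57, 1.55], [0.28, 2.44], [-1.29, 4.43], [0.15, 1.84], [-2.92, 2.92]. Speed limits (rad/s): [2.57, 2.57, 3.14, 3.14, 3.14, 3.14, 3.14].

INTERFACE

Orientations are given as a unit quaternion [x, y, z, w].
In Python, from cell import * gives the robot as it stands.
- The arm moves only by the tool drive_tool, never from a script. Its argument "increments" is a list of rows, each a list of 3 entries, a list of its own where there are three numbers: the finger opening in mm, from 0 to 85.4, then the shift along the tool's x, y, z in mm, then the turn, a rotation vector about the tool's x, y, z in degrees. In form: [[gripper, [x, y, z], [ax, ay, az]], ...]. A call has exactly 5 rows; each row shifts and turns the commanded pose from where the row before left it, along the tool's axes as they then stand; what a row does not reach is not made up. A row lasts 1/12 s, in which the tool goes at most 41.7 mm and 7.16 degrees, less where a joint would pass 70% of its speed; a pose out of reach is approached as far as the arm can. A call with a gripper value outside its range is refused whole. The fingers move at their own pace and stop on an object; the grip force is fixed at half the most. Time passes only in rows, so rows that do not move let the fingers close, or fill a call up. It gives the time, the measured TCP pose, the force and the opening at its end, in the units of the state.
- observe(): the state, without advancing time (a new reading comes with each control period).
- read_camera(name): name is "side" or "top"; returns the picture (400x640x3 uint8, red, green, blue); there is no depth.
- camera_params(name): a dict with "K" (3x3 intrinsics, pixels), "k1" (the pictures are not rectified: a ray, as slopes to the right and down, at radius r is drawn at 1 + k1 r^2 times it, then the intrinsics apply), "rvec" (rotation vector, rad) and "tvec" (3), from world to camera coordinates, as OpenCV has them. Camera axes: x right, y down, z forward; pixel columns grow to the right and rows downward; lengths in mm; the calibration is good to about 2 mm. A picture is of the moment at which its call begins. camera_params takes no time and is no camera call.
- close_job(): hands the job in, once; it reports no verdict.
Trained networks look in the newest picture that a camera, given by its name, has taken for a name from the list of things; names that differ only in an ending like _2 or _b are one class to them, and where a whole thing is asked for, a point or a joint stands for the part that bears it (a point fixed in the world has none). Each returns a list of dicts, best first, with "score" (0 to 1); they miss things now and then, are a little off and sometimes report something else, mostly with a low value. They report only what shows in the picture. A call takes as long as a camera call.
- silhouettes(target, camera): "region" (400x640 bool, what is visible of it) and "pixel" ([row, column] in pixels, amid what is visible of it).
- pinpoint(target, camera): "pixel" ([row, column] in pixels: a listed point, or the origin of a listed thing).
The state is a dict: "t": time; "q": joint angles; "joint_vel": joint speeds; "effort": joint torques, N m; "tcp_pos": TCP position; "tcp_rot": TCP orientation; "ft_force": force on the tool from outside, world axes, zero at the start; "wrist_torque": the same for the moment, N m; "opening": finger opening in mm.
Only numpy, scipy, OpenCV 4.12 (cv2) and the standard library are available. Lean on these libraries where they do the work, as an engineer would, in place of code of your own. Each camera call takes 0.05 s, during which the arm holds its last target.

## Working session

There is one attempt and no reset: what is moved stays moved. The work goes in short steps, Python scripts to look and compute and a tool call to move; the robot and the scene stay as the last step left them, time stands still between calls to the robot, and variables do not carry over. Pictures are saved under pics/ and viewed, and the job is handed in when it is done.

Besides the shell and the picture viewer there is one more tool, called as name([rows], argument=value, ...), one row to a line, values as JSON. drive_tool: Moves the arm, as the interface text tells. Its arguments: {"type":"object","properties":{"increments":{"type":"array","items":{"type":"array"}}},"required":["increments"]}

```bash
ls; mkdir -p pics; python3 - <<'E'
from cell import *
import cv2
for c in("side","top"):
    im=read_camera(c); cv2.imwrite(f"pics/a_{c}.png",im[:,:,::-1]); p=camera_params(c); print(c,p)
s=observe(); print(s)
E
```

```text
pics
side {'K': array([[451.50560165,   0.        , 319.15329372],
       [  0.        , 451.50560165, 203.57900845],
       [  0.        ,   0.        ,   1.        ]]), 'k1': -0.11563549318244949, 'rvec': array([ 0.16717138, -2.81697322,  1.32008077]), 'tvec': array([ 478.61805646,   43.053462  , 1127.56449183])}
top {'K': array([[389.21811263,   0.        , 318.66970549],
       [  0.        , 389.21811263, 194.49106509],
       [  0.        ,   0.        ,   1.        ]]), 'k1': -0.07430669152733313, 'rvec': array([ 2.01150191, -2.17261685,  0.25749425]), 'tvec': array([121.34473469, 463.40418531, 844.0525883 ])}
{'t': 0.1, 'q': array([ 1.27999438,  0.46832512, -0.01155576,  1.6035836 ,  0.00597786,
        1.07142004, -0.05633131]), 'joint_vel': array([-9.64898252e-04,  1.85329209e-04, -7.60751044e-04, -7.41377309e-04,
        1.85750423e-04, -9.05541765e-05, -6.28675465e-04]), 'effort': array([ 7.30651809e-04, -5.33509862e+01,  2.15298455e-02, -2.51963067e+01,
        1.15336184e-02,  4.27299994e-03, -4.49719749e-06]), 'tcp_pos': array([ 159.2217711 , -629.6866965 ,  255.38861815]), 'tcp_rot': array([-0.08745239,  0.7022826 , -0.70110216,  0.08721807]), 'ft_force': array([-0.76005479, -0.46602371,  0.06281287]), 'wrist_torque': array([-0.02730923,  0.06440216,  0.02479763]), 'opening': 85.22064346906885}
```

View pics/a_side.png

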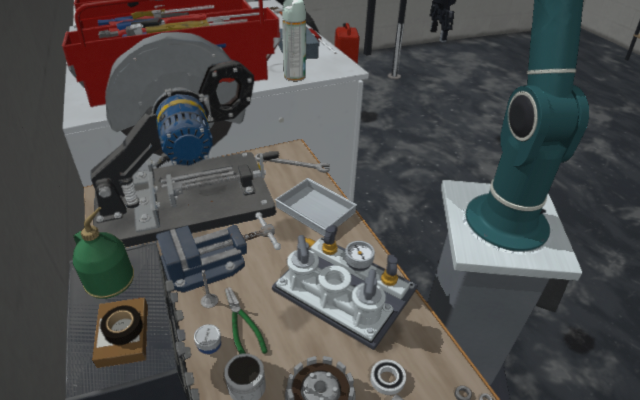

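View pics/a_top.png

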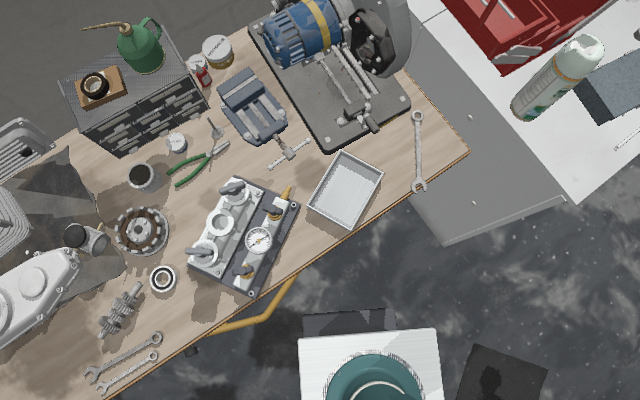

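```bash
cat > h.py <<'E'
import numpy as np, cv2
from cell import *
from scipy.spatial.transform import Rotation as R
P={c:camera_params(c) for c in("side","top")}
def ray(c,px):
    p=P[c];K=p["K"]; d=np.array([(px[1]-K[0,2])/K[0,0],(px[0]-K[1,2])/K[1,1]]); u=d.copy()
    for _ in range(30): u=d/(1+p["k1"]*(u@u))
    M=R.from_rotvec(p["rvec"]).as_matrix(); o=-M.T@p["tvec"]; v=M.T@np.array([u[0],u[1],1]); return o,v
def atz(c,px,z):
    o,v=ray(c,px); return o+v*(z-o[2])/v[2]
def proj(c,X):
    p=P[c]; Y=R.from_rotvec(p["rvec"]).apply(np.atleast_2d(X))+p["tvec"]; u=Y[:,:2]/Y[:,2:]; r2=(u**2).sum(1,keepdims=True)
    u=u*(1+p["k1"]*r2); K=p["K"]; return np.c_[u[:,1]*K[1,1]+K[1,2],u[:,0]*K[0,0]+K[0,2]]
def tri(pa,pb):
    o1,v1=ray("side",pa);o2,v2=ray("top",pb); A=np.c_[v1,-v2]; s=np.linalg.lstsq(A,o2-o1,rcond=None)[0]
    a=o1+v1*s[0];b=o2+v2*s[1]; return (a+b)/2,np.linalg.norm(a-b)
def crop(c,im,ctr,half,scale,name):
    r,k=map(int,ctr); a=im[max(0,r-half):r+half,max(0,k-half):k+half]
    cv2.imwrite("pics/"+name,cv2.resize(a[:,:,::-1],None,fx=scale,fy=scale,interpolation=cv2.INTER_CUBIC))
E
python3 - <<'E'
from h import *
np.set_printoptions(precision=1,suppress=True)
for c in("top","side"):
    read_camera(c)
    for n,z in(("rig",0),("tray",0),("bung_1_bar",109),("vent_1_grip",82),("gauge_centre",72),("zero_mark",72),("needle_tip",72)):
        for d in pinpoint(n,c):
            print(c,n,round(d["score"],2),d["pixel"],atz(c,d["pixel"],z))
E
```

```text
top rig 0.7 [237.5, 241.2] [393.4 279.1   0. ]
top rig 0.23 [253.1, 206.6] [361.9 363.8   0. ]
top rig 0.18 [245.5, 250.8] [372.4 256.6   0. ]
top tray 0.71 [251.1, 203.6] [367.2 371.1   0. ]
top tray 0.66 [192.7, 344.7] [485.   20.3   0. ]
top bung_1_bar 0.6 [190.9, 235.3] [480.8 267.6 109. ]
top bung_1_bar 0.2 [193.7, 237.4] [474.1 263.1 109. ]
top vent_1_grip 0.68 [270.3, 242.5] [309.8 262.5  82. ]
top gauge_centre 0.58 [189.7, 235.8] [493.7 274.1  72. ]
top gauge_centre 0.57 [238.3, 258.1] [378.1 227.3  72. ]
top gauge_centre 0.37 [249.7, 200.1] [362.2 357.6  72. ]
top zero_mark 0.71 [245.8, 249.4] [362.9 247.3  72. ]
top needle_tip 0.55 [237.6, 266.5] [378.3 208.5  72. ]
top needle_tip 0.24 [245.9, 250.0] [362.6 246.   72. ]
side rig 0.87 [290.0, 343.3] [400.7 273.    0. ]
side rig 0.16 [234.6, 331.1] [441.1 108.3   0. ]
side tray 0.8 [210.0, 312.1] [496.8  25.    0. ]
side bung_1_bar 0.83 [250.0, 304.3] [483.6 272.4 109. ]
side vent_1_grip 0.59 [262.4, 394.0] [304.6 257.8  82. ]
side gauge_centre 0.77 [254.8, 359.5] [373.9 235.8  72. ]
side zero_mark 0.61 [160.8, 291.0] [566.2 -80.8  72. ]
side zero_mark 0.5 [260.1, 364.7] [362.8 249.3  72. ]
side needle_tip 0.6 [244.3, 358.0] [378.4 205.6  72. ]
```

```bash
python3 - <<'E'
from h import *
a=read_camera("top"); crop("top",a,(235,245),70,5,"b_top.png")
a=read_camera("side"); crop("side",a,(280,345),75,5,"b_side.png")
E
```

```text
(no output)
```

View pics/b_top.png

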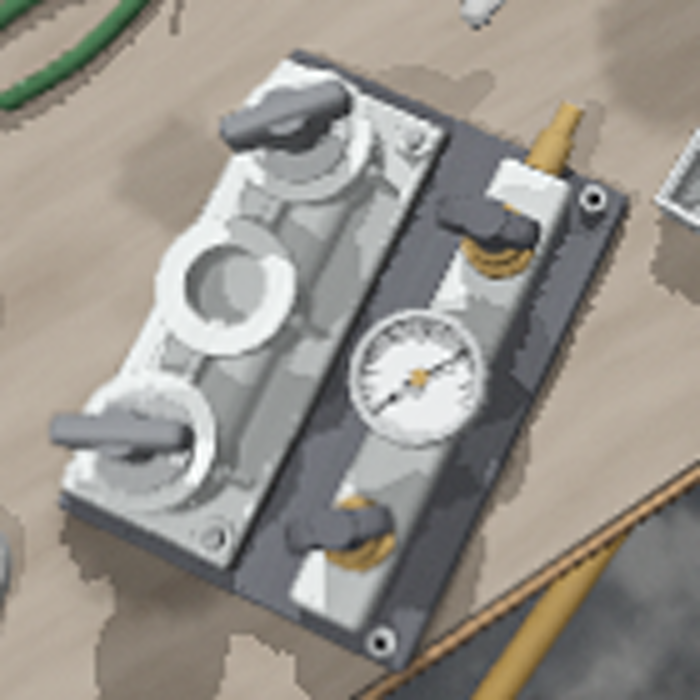

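View pics/b_side.png

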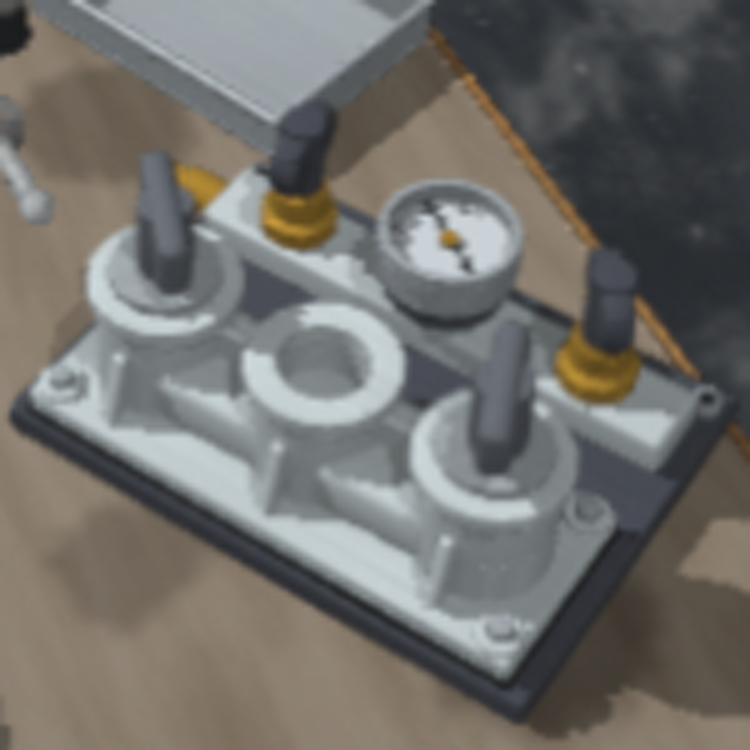

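```bash
cat > rig.py <<'E'
from h import *
from scipy.optimize import least_squares
np.set_printoptions(precision=1,suppress=True)
loc=lambda *a:np.array(a,float)
T=[(loc(-55,0,72),(240.6,259)),(loc(40,0,84),(222,220.5)),(loc(92,-124,16),(175,235)),(loc(-92,-124,16),(205.5,301)),(loc(-92,124,16),(298,255.5)),(loc(92,124,16),(266,187))]
S=[(loc(-55,0,72),(253,360)),(loc(40,0,84),(278,335)),(loc(92,-124,16),(289,273)),(loc(92,124,16),(348,374.5)),(loc(-92,124,16),(285.5,417))]
def W(x,l): c,s=np.cos(x[2]),np.sin(x[2]); return np.array([x[0]+c*l[0]-s*l[1],x[1]+s*l[0]+c*l[1],l[2]])
def f(x,L): return np.concatenate([proj(c,W(x,l))[0]-p for c,D in L for l,p in D])
if __name__=="__main__":
  for L in([("top",T)],[("side",S)],[("top",T),("side",S)]):
    r=least_squares(lambda x:f(x,L),[397,276,1.12],loss="soft_l1",x_scale=[10,10,.1]); x=r.x; print(x[:2],round(x[2],4),f(x,L))
  for n,l in(("port1",(40,-76,109)),("port3",(40,76,109)),("ventR",(-55,-74,82)),("ventL",(-55,74,82)),("gauge",(-55,0,72))):
    w=W(x,l); print(n,w,proj("top",w),proj("side",w))
E
python3 rig.py
```

```text
[398.  269.3] 1.0649 [ 0.5  2.   0.5  1.5 -1.5 -1.2 -1.8  0.1  1.9 -0.4 -0.4 -1.5]
[399.3 278.6] 1.0824 [-0.2 -0.2 -0.3  0.3 -0.5 -3.5  0.8  0.4 -0.1  0.4]
[398.5 273.4] 1.0682 [ 0.4  0.2  0.5 -0.3 -1.6 -3.  -2.  -1.7  1.7 -2.  -0.3 -3.1 -1.8  0.6
 -2.4  0.7 -3.2 -2.6 -1.3 -0.2 -1.1  0.8]
port1 [484.4 271.8 109. ] [[189.5 233.3]] [[249.7 303.9]]
port3 [351.2 345.1 109. ] [[252.7 200.7]] [[285.  371.1]]
ventR [436.9 189.6  82. ] [[210.3 273.2]] [[233.2 331.2]]
ventL [307.2 260.8  82. ] [[271.5 243.3]] [[263.4 392.7]]
gauge [372.  225.2  72. ] [[241.  259.2]] [[251.2 360.6]]
```

```bash
cat >> h.py <<'E'
def plan(pos,ang,tilt=True):
    """pos: wanted grasp point(world); ang: world angle (deg) of jaw opening axis z (mod 180). prints tool-frame moves"""
    s=observe(); M=R.from_quat(s["tcp_rot"]).as_matrix(); 
    best=None
    for a in(ang,ang+180):
        a=np.radians(a); zc=np.array([np.cos(a),np.sin(a),0]); y=np.array([0,0,-1.]); x=np.cross(y,zc)
        T=np.c_[x,y,zc]; rv=R.from_matrix(M.T@T).as_rotvec(degrees=True)
        d=np.array(pos)-np.array([0,0,-6.])-s["tcp_pos"]
        print("tgt jaw",round(np.degrees(a)%360),"shift tool",np.round(M.T@d,1),"world",np.round(d,1),"turn",np.round(rv,1))
def st():
    s=observe(); M=R.from_quat(s["tcp_rot"]).as_matrix()
    print("t",round(s["t"],2),"tcp",np.round(s["tcp_pos"],1),"z",np.round(M[:,2],3),"y",np.round(M[:,1],3),"x",np.round(M[:,0],3),"jawang",round(np.degrees(np.arctan2(M[1,2],M[0,2])),1),"q",np.round(s["q"],2),"F",np.round(s["ft_force"],1),"T",np.round(s["wrist_torque"],2),"op",round(s["opening"],1))
E
python3 - <<'E'
from h import *
from rig import *
st()
# bars: crop px endpoints top-> world
def b(x,y): return (165+y/5,175+x/5)
for n,p,q,z in(("b1",(225,132),(345,97),128),("b3",(52,428),(190,435),128),("vR",(440,210),(530,238),97),("vL",(290,540),(385,520),97)):
    A=atz("top",b(*p),z);B=atz("top",b(*q),z); print(n,A,B,(A+B)/2,np.linalg.norm(A-B),np.degrees(np.arctan2(*(B-A)[1::-1]))%180)
c=lambda x,y:(205+y/5,270+x/5)
for n,p,q,z in(("b1",(155,160),(170,215),128),("b3",(515,330),(490,405),128),):
    print(n,atz("side",c(*p),z),atz("side",c(*q),z))
plan((400,0,250),0)
E
```

```text
t 1.0 tcp [ 159.4 -630.2  256.3] z [ 0.2 -1.   0. ] y [ 0. -0. -1.] x [-1.  -0.2  0. ] jawang -75.8 q [ 1.3  0.5 -0.   1.6  0.   1.1 -0.1] F [-1.3  0.5  0.3] T [0. 0. 0.] op 85.4
b1 [477.1 296.7 128. ] [488.5 244.5 128. ] [482.8 270.6 128. ] 53.43203673139165 102.41494706253427
b3 [355.5 371.6 128. ] [348.5 313.6 128. ] [352.  342.6 128. ] 58.440476784692464 83.1480222954186
vR [442.7 209.9  97. ] [427.2 171.1  97. ] [435.  190.5  97. ] 41.849446986522295 68.18319719473303
vL [304.6 280.   97. ] [310.1 239.2  97. ] [307.4 259.6  97. ] 41.13712760224265 97.7054641561702
b1 [492.2 256.5 128. ] [482.4 285.6 128. ]
b3 [350.  327.6 128. ] [358.1 364.1 128. ]
tgt jaw 0 shift tool [-387.8    0.3 -551.9] world [240.6 630.2  -0.3] turn [ -0.  -75.8   0. ]
tgt jaw 180 shift tool [-387.8    0.3 -551.9] world [240.6 630.2  -0.3] turn [ -0.  104.2  -0. ]
```

drive_tool([
  [60,[0,0,-38],[0,0,0]],
  [60,[0,0,-38],[0,0,0]],
  [60,[0,0,-38],[0,0,0]],
  [60,[0,0,-36],[0,0,0]],
  [60,[-20,0,0],[0,-2.3,0]],
])

```text
t: 1.42
tcp_pos: [136.5, -474.1, 255.3]
tcp_rot: [-0.101, 0.702, -0.698, 0.098]
ft_force: [-0.6, -0.3, -1.3]
opening: 59.9
```

drive_tool([
  [60,[-40,0,0],[0,-4.6,0]],
  [60,[-40,0,0],[0,-4.6,0]],
  [60,[-40,0,0],[0,-4.6,0]],
  [60,[-40,0,0],[0,-4.6,0]],
  [60,[-40,0,0],[0,-4.6,0]],
])

```text
t: 1.83
tcp_pos: [323.1, -393.1, 256.7]
tcp_rot: [0.24, -0.665, 0.666, -0.24]
ft_force: [-0.0, -0.1, 0.2]
opening: 60.0
```

drive_tool([
  [60,[-40,0,0],[0,-4.6,0]],
  [60,[-40,0,0],[0,-4.6,0]],
  [60,[-40,0,0],[0,-4.6,0]],
  [60,[-40,0,0],[0,-4.6,0]],
  [60,[-40,0,0],[0,-4.6,0]],
])

```text
t: 2.25
tcp_pos: [453.9, -243.0, 256.6]
tcp_rot: [0.368, -0.603, 0.604, -0.368]
ft_force: [1.3, -1.0, -1.2]
opening: 60.1
```

drive_tool([
  [60,[-40,0,0],[0,-4.6,0]],
  [60,[-40,0,0],[0,-4.6,0]],
  [60,[-40,0,0],[0,-4.6,0]],
  [60,[-40,0,0],[0,-4.6,0]],
  [60,[-40,0,0],[0,-4.6,0]],
])

```text
t: 2.67
tcp_pos: [515.7, -53.8, 256.6]
tcp_rot: [0.481, -0.518, 0.519, -0.481]
ft_force: [1.0, -0.3, -0.2]
opening: 60.1
```

drive_tool([
  [60,[-40,0,0],[0,-4.6,0]],
  [60,[-40,0,0],[0,-4.6,0]],
  [60,[-40,0,0],[0,-4.6,0]],
  [60,[-40,0,0],[0,-4.6,0]],
  [60,[-40,0,0],[0,-4.6,0]],
])

```text
t: 3.08
tcp_pos: [498.6, 144.4, 256.6]
tcp_rot: [-0.574, 0.412, -0.412, 0.575]
ft_force: [0.5, -0.1, 0.1]
opening: 60.2
```

```bash
python3 - <<'E'
from h import *
np.set_printoptions(precision=2,suppress=True)
st(); plan((307,261,200),7); plan((436,190,200),-22)
E
```

```text
t 3.08 tcp [498.6 144.4 256.6] z [0.95 0.32 0.  ] y [ 0.  0. -1.] x [ 0.32 -0.95 -0.  ] jawang 18.7 q [ 0.25  0.34 -0.72  1.89  0.26  1.01 -0.25] F [ 0.5 -0.1  0.1] T [ 0.02 -0.08  0.03] op 60.2
tgt jaw 7 shift tool [-171.9   50.5 -144.1] world [-191.6  116.6  -50.6] turn [-0.1 11.7 -0. ]
tgt jaw 187 shift tool [-171.9   50.5 -144.1] world [-191.6  116.6  -50.6] turn [  -0.  -168.3    0.1]
tgt jaw 338 shift tool [-63.3  50.6 -44.7] world [-62.6  45.6 -50.6] turn [-0.1 40.7 -0. ]
tgt jaw 158 shift tool [-63.3  50.6 -44.7] world [-62.6  45.6 -50.6] turn [  -0.  -139.3    0.1]
```

drive_tool([
  [45,[-32,10,-22],[0,0,0]],
  [45,[-31,10,-23],[0,0,0]],
  [45,[0,15,0],[0,6.8,0]],
  [45,[0,15,0],[0,6.8,0]],
  [45,[0,0,0],[0,6.8,0]],
])

```text
t: 3.5
tcp_pos: [434.1, 187.6, 204.2]
tcp_rot: [-0.492, 0.51, -0.509, 0.489]
ft_force: [0.4, -0.8, 0.2]
opening: 45.0
```

drive_tool([
  [40,[0,0,0],[0,6.8,0]],
  [40,[0,0,0],[0,6.8,0]],
  [40,[0,0,0],[0,6.7,0]],
  [40,[0,20,0],[0,0,0]],
  [40,[0,0,0],[0,0,0]],
])

```text
t: 3.92
tcp_pos: [434.7, 187.2, 184.4]
tcp_rot: [-0.396, 0.587, -0.587, 0.393]
ft_force: [-1.4, -0.8, -0.4]
opening: 39.9
```

```bash
python3 - <<'E'
from h import *
np.set_printoptions(precision=1,suppress=True)
st(); s=observe(); M=R.from_quat(s["tcp_rot"]).as_matrix()
tip=s["tcp_pos"]+M@[0,25,0]; print(proj("top",tip),proj("side",tip), tip)
a=read_camera("top"); crop("top",a,(215,265),70,5,"c_top.png")
b=read_camera("side"); crop("side",b,(220,330),75,5,"c_side.png")
E
```

```text
t 3.92 tcp [434.7 187.2 184.4] z [ 0.9 -0.4 -0. ] y [-0. -0. -1.] x [-0.4 -0.9  0. ] jawang -22.2 q [ 0.   0.3 -0.6  2.1  0.2  0.8 -1.1] F [-1.4 -0.8 -0.4] T [-0.1 -0.   0. ] op 39.9
[[203.7 269.8]] [[204.7 334. ]] [434.6 187.2 159.4]
```

View pics/c_top.png

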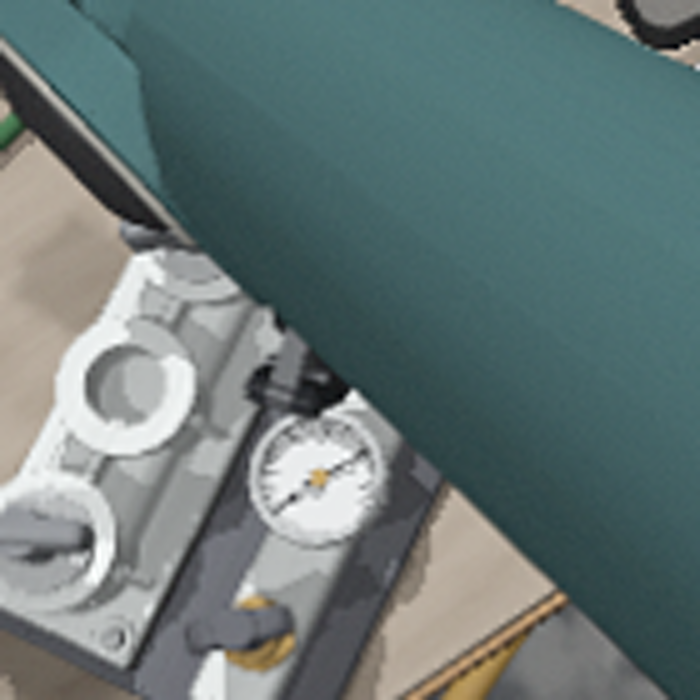

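View pics/c_side.png

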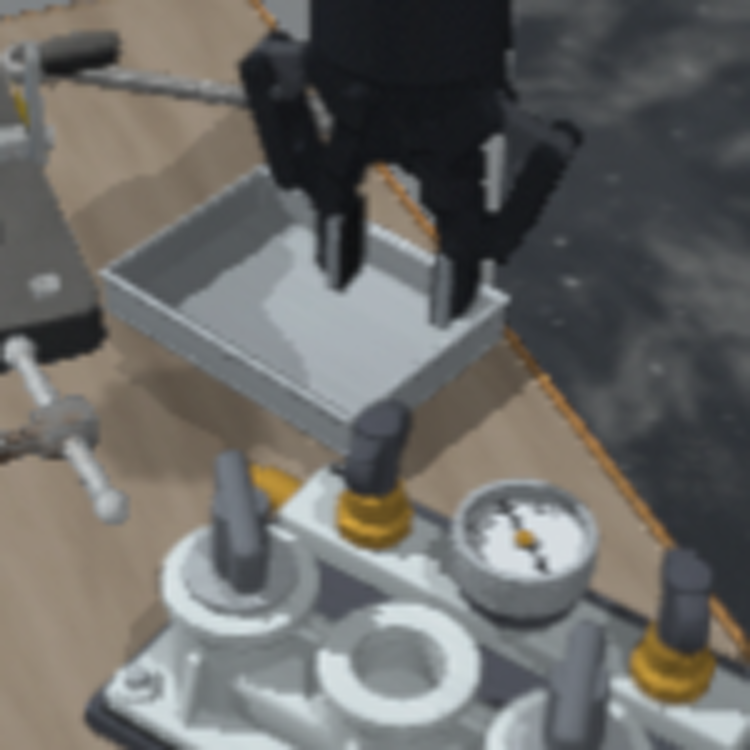

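```bash
python3 - <<'E'
from h import *
np.set_printoptions(precision=1,suppress=True)
c=lambda x,y:(145+y/5,255+x/5)
for n,p,z in(("vR top",(383,418),97),("vR wing-brass",(373,487),67),("brass bottom mid",(375,535),40),("vL top",(686,568),97),("gauge",(525,540),72),("bung1 far top",(232,460),128),("port2",(398,665),84)): print(n,atz("side",c(*p),z))
import rig
for x in((399.3,278.6,1.0824),(398,269.3,1.065)):
  print([rig.W(x,l) for l in((-55,-74,82),(-55,74,82),(-55,0,72),(40,-76,109),(40,76,109))])
for cam in("side","top"):
  read_camera(cam)
  for d in silhouettes("vent_1_wing",cam):
    m=d["region"]; print(cam,d["score"],d["pixel"],m.sum(),np.argwhere(m).min(0),np.argwhere(m).max(0))
E
```

```text
vR top [436.5 191.3  97. ]
vR wing-brass [438.6 202.6  67. ]
brass bottom mid [436.6 204.6  40. ]
vL top [310.2 262.2  97. ]
gauge [373.1 230.5  72. ]
bung1 far top [491.5 256.4 128. ]
port2 [419.4 314.9  84. ]
[array([438.8, 195.3,  82. ]), array([308.1, 264.8,  82. ]), array([373.5, 230. ,  72. ]), array([485.2, 278.3, 109. ]), array([351. , 349.6, 109. ])]
[array([436.1, 185.3,  82. ]), array([306.6, 257. ,  82. ]), array([371.4, 221.2,  72. ]), array([483.9, 267.5, 109. ]), array([350.9, 341.1, 109. ])]
side 0.72 [291.2, 368.0] 539 [269 356] [304 380]
side 0.63 [269.0, 391.2] 197 [254 386] [275 396]
top 0.68 [270.6, 241.9] 148 [266 232] [275 253]
top 0.35 [195.3, 225.7] 90 [190 220] [199 236]
```

drive_tool([
  [40,[-6.5,20,1],[0,0,0]],
  [40,[0,25,0],[0,0,0]],
  [40,[0,25,0],[0,0,0]],
  [40,[0,15,0],[0,0,0]],
  [40,[0,0,0],[0,0,0]],
])

```text
t: 4.63
tcp_pos: [437.5, 192.5, 99.0]
tcp_rot: [-0.396, 0.587, -0.586, 0.393]
ft_force: [-0.6, -0.4, 0.2]
opening: 40.1
```

```bash
python3 - <<'E'
from h import *
st()
b=read_camera("side"); crop("side",b,(235,335),50,7,"d_side.png")
E
```

```text
t 4.63 tcp [437.5 192.5  99. ] z [ 0.926 -0.378 -0.004] y [-0.005 -0.002 -1.   ] x [-0.378 -0.926  0.003] jawang -22.2 q [-0.07  0.49 -0.5   2.1   0.38  0.65 -1.22] F [-0.6 -0.4  0.2] T [-0.05  0.02  0.01] op 40.1
```

View pics/d_side.png

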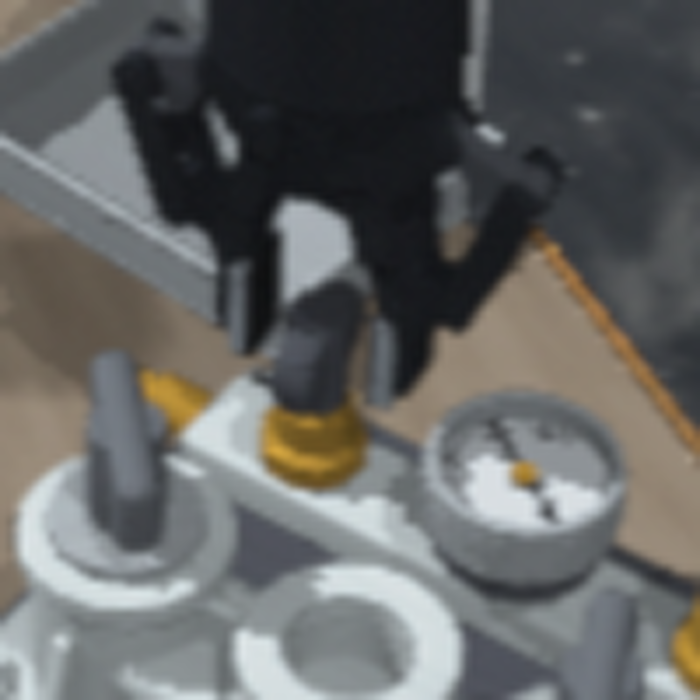

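drive_tool([
  [40,[0,8,0],[0,0,0]],
  [5,[0,0,0],[0,0,0]],
  [5,[0,0,0],[0,0,0]],
  [5,[0,0,0],[0,0,0]],
  [5,[0,0,0],[0,0,0]],
])

```text
t: 5.1
tcp_pos: [439.7, 193.5, 94.1]
tcp_rot: [0.394, -0.587, 0.587, -0.395]
ft_force: [-0.5, -0.4, 3.9]
opening: 12.9
```

```bash
python3 - <<'E'
from h import *
st()
E
```

```text
t 5.1 tcp [439.7 193.5  94.1] z [ 0.926 -0.378  0.001] y [ 0.002  0.    -1.   ] x [-0.378 -0.926 -0.001] jawang -22.2 q [-0.07  0.5  -0.5   2.1   0.39  0.63 -1.23] F [-0.5 -0.4  3.9] T [-0.11  0.07  0.02] op 12.9
```

drive_tool([
  [5,[0,-2,0],[0,0,0]],
  [5,[0,0,0],[0,0,0]],
  [5,[0,0,0],[0,-3,0]],
  [5,[0,0,0],[0,-3,0]],
  [5,[0,0,0],[0,0,0]],
])

```text
t: 5.52
tcp_pos: [439.4, 193.1, 94.4]
tcp_rot: [-0.423, 0.567, -0.566, 0.423]
ft_force: [4.1, 2.3, -16.7]
opening: 13.0
```

```bash
python3 - <<'E'
from h import *
st()
E
```

```text
t 5.52 tcp [439.4 193.1  94.4] z [ 0.959 -0.284 -0.001] y [-0.001  0.002 -1.   ] x [-0.284 -0.959 -0.001] jawang -16.5 q [-0.05  0.5  -0.52  2.1   0.41  0.64 -1.14] F [  4.1   2.3 -16.7] T [ 0.45 -0.93 -1.59] op 13.0
```

drive_tool([
  [5,[0,1.5,0],[0,4,0]],
  [5,[0,0,0],[0,4,0]],
  [5,[0,0,0],[0,4,0]],
  [5,[0,0,0],[0,4,0]],
  [5,[0,0,0],[0,0,0]],
])

```text
t: 5.93
tcp_pos: [439.8, 193.0, 94.3]
tcp_rot: [0.341, -0.619, 0.62, -0.341]
ft_force: [3.3, -1.4, -1.4]
opening: 12.7
```

```bash
python3 - <<'E'
from h import *
st()
E
```

```text
t 5.93 tcp [439.8 193.   94.3] z [ 0.845 -0.535  0.002] y [ 0.001 -0.001 -1.   ] x [-0.535 -0.845 -0.   ] jawang -32.3 q [-0.11  0.49 -0.45  2.1   0.36  0.63 -1.37] F [ 3.3 -1.4 -1.4] T [-0.4  -0.45 -0.2 ] op 12.7
```

drive_tool([
  [5,[0,0,0],[0,6,0]],
  [5,[0,0,0],[0,6,0]],
  [5,[0,0,0],[0,6,0]],
  [5,[0,0,0],[0,6,0]],
  [5,[0,0,0],[0,6,0]],
])

```text
t: 6.35
tcp_pos: [440.3, 192.5, 94.2]
tcp_rot: [0.168, -0.686, 0.687, -0.169]
ft_force: [4.4, -3.9, -2.8]
opening: 12.9
```

```bash
python3 - <<'E'
from h import *
st()
b=read_camera("side"); crop("side",b,(235,335),50,7,"e_side.png")
E
```

```text
t 6.35 tcp [440.3 192.5  94.2] z [ 0.463 -0.886  0.002] y [ 0.002 -0.001 -1.   ] x [-0.886 -0.463 -0.001] jawang -62.4 q [-0.21  0.46 -0.32  2.11  0.26  0.6  -1.8 ] F [ 4.4 -3.9 -2.8] T [-0.77 -0.79  0.25] op 12.9
```

View pics/e_side.png

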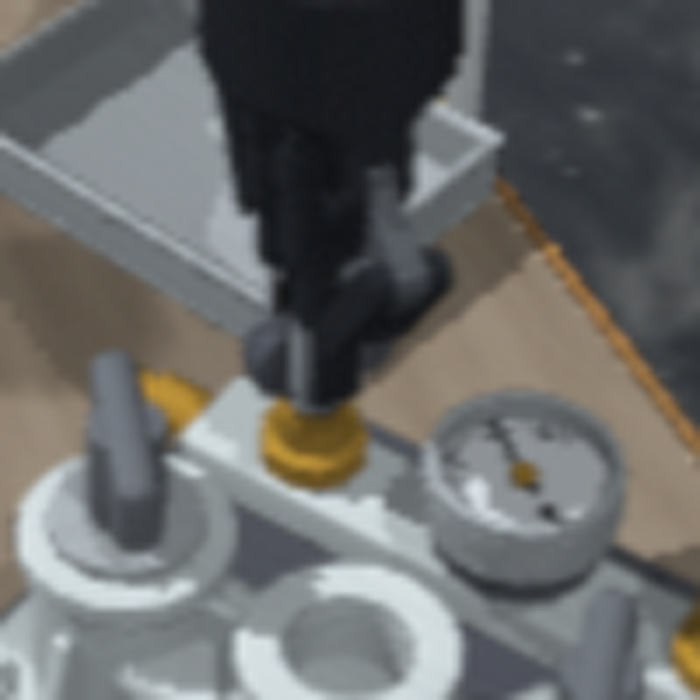

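drive_tool([
  [40,[0,0,0],[0,0,0]],
  [40,[0,0,0],[0,0,0]],
  [40,[0,-20,0],[0,0,0]],
  [40,[0,-20,0],[0,-4,0]],
  [40,[0,-5,0],[0,-7,0]],
])

```text
t: 6.82
tcp_pos: [439.8, 194.7, 141.3]
tcp_rot: [-0.236, 0.666, -0.666, 0.238]
ft_force: [0.7, -0.0, -1.1]
opening: 39.8
```

drive_tool([
  [40,[0,0,0],[0,-7,0]],
  [40,[0,0,0],[0,-7,0]],
  [40,[0,0,0],[0,-7,0]],
  [40,[0,0,0],[0,-7,0]],
  [40,[0,0,0],[0,-7,0]],
])

```text
t: 7.23
tcp_pos: [438.7, 193.8, 139.1]
tcp_rot: [-0.427, 0.564, -0.564, 0.427]
ft_force: [-0.0, 0.4, -0.3]
opening: 40.0
```

drive_tool([
  [40,[0,0,0],[0,-7,0]],
  [40,[0,0,0],[0,-7,0]],
  [40,[0,0,0],[0,-7,0]],
  [40,[0,0,0],[0,-7,0]],
  [40,[0,0,0],[0,-7,0]],
])

```text
t: 7.65
tcp_pos: [438.7, 193.8, 139.1]
tcp_rot: [-0.577, 0.409, -0.409, 0.577]
ft_force: [-0.1, -0.7, 0.6]
opening: 40.0
```

drive_tool([
  [40,[0,0,0],[0,-7,0]],
  [40,[0,0,0],[0,-7,0]],
  [40,[0,0,0],[0,-7,0]],
  [40,[0,0,0],[0,-7,0]],
  [40,[0,0,0],[0,-7,0]],
])

```text
t: 8.07
tcp_pos: [438.8, 193.7, 139.1]
tcp_rot: [-0.673, 0.217, -0.217, 0.673]
ft_force: [-0.1, 0.3, 0.5]
opening: 40.1
```

drive_tool([
  [40,[0,0,0],[0,-7,0]],
  [40,[0,0,0],[0,-7,0]],
  [40,[0,0,0],[0,-7,0]],
  [40,[0,0,0],[0,-7,0]],
  [40,[0,0,0],[0,-7,0]],
])

```text
t: 8.48
tcp_pos: [438.8, 193.7, 139.1]
tcp_rot: [-0.707, 0.005, -0.005, 0.707]
ft_force: [0.5, 0.5, 0.5]
opening: 40.1
```

```bash
python3 - <<'E'
from h import *
st();plan((440,193,87),118)
b=read_camera("side"); crop("side",b,(235,335),50,7,"f_side.png")
E
```

```text
t 8.48 tcp [438.8 193.7 139.1] z [0.013 1.    0.   ] y [ 0.  0. -1.] x [ 1.    -0.013  0.   ] jawang 89.2 q [ 0.3   0.57 -0.97  2.06  0.64  0.84  0.5 ] F [0.5 0.5 0.5] T [-0.01 -0.02 -0.02] op 40.1
tgt jaw 118 shift tool [ 1.2 46.1 -0.7] world [  1.2  -0.7 -46.1] turn [ -0.  -28.8   0. ]
tgt jaw 298 shift tool [ 1.2 46.1 -0.7] world [  1.2  -0.7 -46.1] turn [ -0.  151.2  -0. ]
```

View pics/f_side.png

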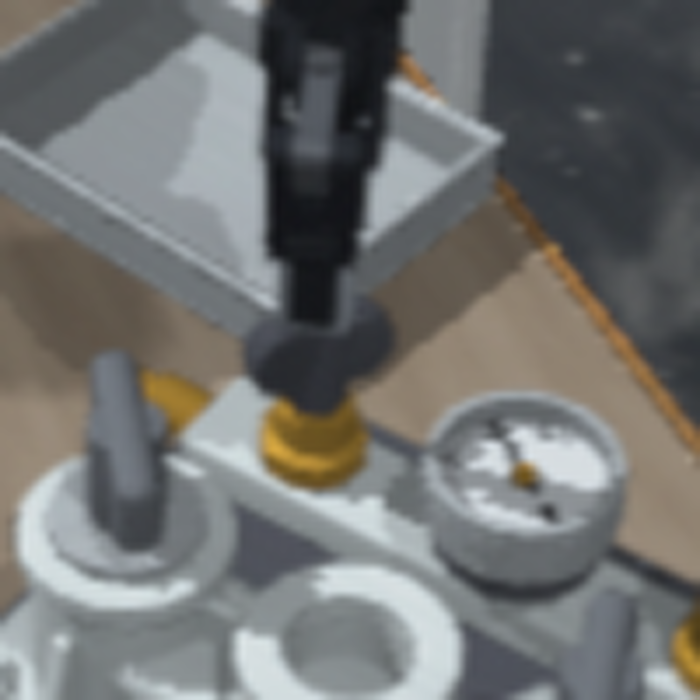

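drive_tool([
  [40,[0,0,0],[0,-7,0]],
  [40,[0,0,0],[0,-7,0]],
  [40,[0,0,0],[0,-7,0]],
  [40,[0,0,0],[0,-7,0]],
  [40,[0,20,0],[0,0,0]],
])

```text
t: 8.95
tcp_pos: [440.7, 194.8, 121.0]
tcp_rot: [-0.687, -0.167, 0.163, 0.688]
ft_force: [0.8, 0.8, 0.3]
opening: 40.3
```

drive_tool([
  [40,[0,23,0],[0,0,0]],
  [40,[0,0,0],[0,0,0]],
  [5,[0,0,0],[0,0,0]],
  [5,[0,0,0],[0,0,0]],
  [5,[0,0,0],[0,0,0]],
])

```text
t: 9.37
tcp_pos: [440.1, 192.4, 96.9]
tcp_rot: [0.689, 0.164, -0.163, -0.687]
ft_force: [1.7, -5.0, 0.5]
opening: 13.1
```

drive_tool([
  [5,[0,0,0],[0,7,0]],
  [5,[0,0,0],[0,7,0]],
  [5,[0,0,0],[0,7,0]],
  [5,[0,0,0],[0,7,0]],
  [5,[0,0,0],[0,7,0]],
])

```text
t: 9.78
tcp_pos: [440.2, 191.6, 96.9]
tcp_rot: [0.706, -0.052, 0.054, -0.704]
ft_force: [2.1, -5.8, -0.1]
opening: 13.4
```

```bash
python3 - <<'E'
from h import *
st()
E
```

```text
t 9.78 tcp [440.2 191.6  96.9] z [ 0.15   0.989 -0.003] y [ 0.002 -0.003 -1.   ] x [ 0.989 -0.15   0.003] jawang 81.4 q [ 0.22  0.62 -0.87  2.08  0.7   0.76  0.32] F [ 2.1 -5.8 -0.1] T [-1.13 -0.23  0.27] op 13.4
```

drive_tool([
  [5,[0,0,0],[0,7,0]],
  [5,[0,0,0],[0,7,0]],
  [5,[0,0,0],[0,7,0]],
  [5,[0,0,0],[0,7,0]],
  [5,[0,0,0],[0,7,0]],
])

```text
t: 10.2
tcp_pos: [439.9, 190.9, 96.9]
tcp_rot: [0.658, -0.262, 0.264, -0.655]
ft_force: [-0.0, -8.6, 2.2]
opening: 12.7
```

drive_tool([
  [5,[0,0,0],[0,7,0]],
  [5,[0,0,0],[0,7,0]],
  [5,[0,0,0],[0,3,0]],
  [5,[0,0,0],[0,3,0]],
  [5,[0,0,0],[0,0,0]],
])

```text
t: 10.62
tcp_pos: [439.6, 190.6, 96.9]
tcp_rot: [0.603, -0.371, 0.373, -0.6]
ft_force: [-0.3, -9.2, 3.1]
opening: 13.4
```

```bash
python3 - <<'E'
from h import *
st()
E
```

```text
t 10.62 tcp [439.6 190.6  96.9] z [ 0.894  0.447 -0.002] y [ 0.001 -0.005 -1.   ] x [ 0.447 -0.894  0.005] jawang 26.6 q [ 0.05  0.53 -0.64  2.09  0.51  0.68 -0.48] F [-0.3 -9.2  3.1] T [-1.64 -0.07 -0.08] op 13.4
```

drive_tool([
  [5,[0,0,0],[0,3,0]],
  [5,[0,0,0],[0,3,0]],
  [5,[0,0,0],[0,2,0]],
  [5,[0,0,0],[0,0,0]],
  [5,[0,0,0],[0,0,0]],
])

```text
t: 11.03
tcp_pos: [439.3, 190.8, 96.9]
tcp_rot: [0.577, -0.409, 0.412, -0.574]
ft_force: [0.4, -8.7, 3.1]
opening: 13.4
```

```bash
python3 - <<'E'
from h import *
st()
E
```

```text
t 11.03 tcp [439.3 190.8  96.9] z [ 0.946  0.325 -0.001] y [ 0.001 -0.006 -1.   ] x [ 0.325 -0.946  0.006] jawang 19.0 q [ 0.02  0.52 -0.61  2.09  0.49  0.67 -0.59] F [ 0.4 -8.7  3.1] T [-1.79  0.1   1.35] op 13.4
```

drive_tool([
  [5,[0,0,0],[0,-3,0]],
  [40,[0,0,0],[0,0,0]],
  [40,[0,0,0],[0,0,0]],
  [40,[0,-25,0],[0,0,0]],
  [40,[0,-25,0],[0,0,0]],
])

```text
t: 11.45
tcp_pos: [438.2, 194.1, 146.2]
tcp_rot: [0.586, -0.397, 0.396, -0.585]
ft_force: [0.6, 1.1, 0.5]
opening: 39.9
```

```bash
python3 - <<'E'
from h import *
st(); plan((309,263,94),7)
b=read_camera("side"); crop("side",b,(250,350),60,6,"g_side.png")
E
```

```text
t 11.45 tcp [438.2 194.1 146.2] z [ 0.929  0.371 -0.002] y [-0.002  0.001 -1.   ] x [ 0.371 -0.929 -0.002] jawang 21.8 q [ 0.09  0.45 -0.7   2.06  0.41  0.77 -0.47] F [0.6 1.1 0.5] T [ 0.01 -0.03 -0.03] op 39.9
tgt jaw 7 shift tool [-111.9   46.5  -94.4] world [-129.2   68.9  -46.2] turn [ 0.1 14.8 -0.1]
tgt jaw 187 shift tool [-111.9   46.5  -94.4] world [-129.2   68.9  -46.2] turn [-1.000e-01 -1.652e+02 -2.000e-01]
```

View pics/g_side.png

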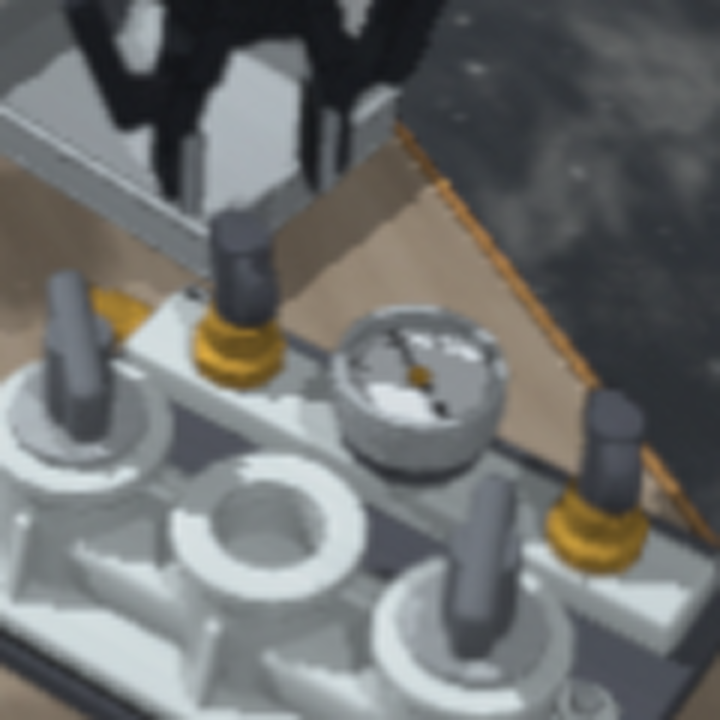

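drive_tool([
  [40,[-28,0,-23.6],[0,0,0]],
  [40,[-28,0,-23.6],[0,0,0]],
  [40,[-28,0,-23.6],[0,0,0]],
  [40,[-28,0,-23.6],[0,7,0]],
  [40,[0,0,0],[0,7,0]],
])

```text
t: 11.92
tcp_pos: [304.4, 265.7, 146.5]
tcp_rot: [-0.533, 0.465, -0.463, 0.534]
ft_force: [-0.6, -0.3, 0.2]
opening: 40.1
```

drive_tool([
  [40,[0,20,0],[0,0,0]],
  [40,[0,18,0],[0,0,0]],
  [40,[0,0,0],[0,0,0]],
  [40,[0,0,0],[0,0,0]],
  [40,[0,0,0],[0,0,0]],
])

```text
t: 12.33
tcp_pos: [310.2, 263.1, 108.6]
tcp_rot: [-0.532, 0.465, -0.465, 0.533]
ft_force: [0.8, 0.1, -0.7]
opening: 39.7
```

```bash
python3 - <<'E'
from h import *
st(); plan((309,263,88),7)
b=read_camera("side"); crop("side",b,(265,385),50,7,"i_side.png")
E
```

```text
t 12.33 tcp [310.2 263.1 108.6] z [0.991 0.136 0.001] y [ 0.001  0.001 -1.   ] x [ 0.136 -0.991 -0.001] jawang 7.8 q [-0.22  0.4  -0.65  2.25  0.43  0.61 -1.05] F [ 0.8  0.1 -0.7] T [-0.01  0.01 -0.01] op 39.7
tgt jaw 7 shift tool [-0.  14.6 -1.2] world [ -1.2  -0.1 -14.6] turn [-0.1  0.8 -0.1]
tgt jaw 187 shift tool [-0.  14.6 -1.2] world [ -1.2  -0.1 -14.6] turn [-1.000e-01 -1.792e+02  1.000e-01]
```

View pics/i_side.png

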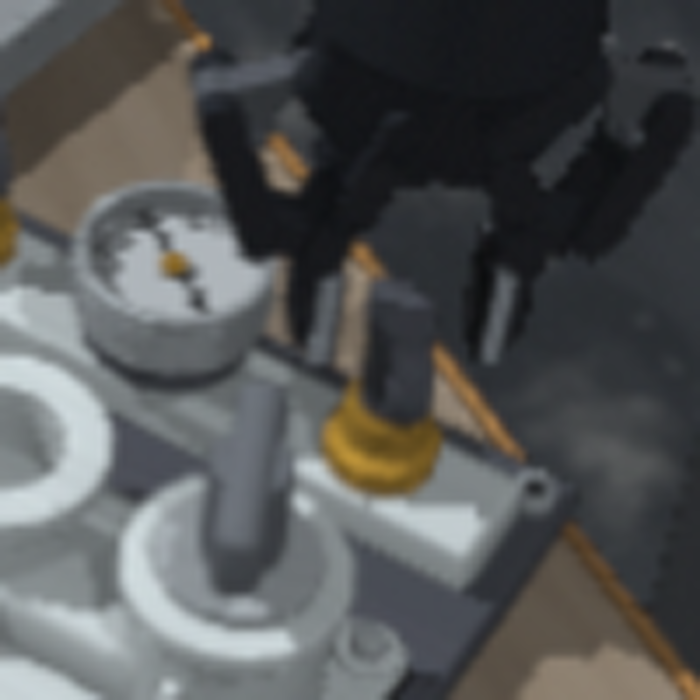

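drive_tool([
  [40,[0,13,-1],[0,0,0]],
  [40,[0,0,0],[0,0,0]],
  [5,[0,0,0],[0,0,0]],
  [5,[0,0,0],[0,0,0]],
  [5,[0,0,0],[0,0,0]],
])

```text
t: 12.8
tcp_pos: [309.3, 262.4, 95.6]
tcp_rot: [-0.532, 0.465, -0.465, 0.533]
ft_force: [-0.5, -0.4, 3.1]
opening: 13.0
```

drive_tool([
  [5,[0,0,0],[0,-5,0]],
  [5,[0,0,0],[0,-5,0]],
  [5,[0,0,0],[0,-5,0]],
  [5,[0,0,0],[0,0,0]],
  [5,[0,0,0],[0,0,0]],
])

```text
t: 13.22
tcp_pos: [309.3, 262.5, 95.6]
tcp_rot: [-0.589, 0.391, -0.392, 0.589]
ft_force: [-1.2, -1.0, 5.6]
opening: 13.0
```

```bash
python3 - <<'E'
from h import *
st()
E
```

```text
t 13.22 tcp [309.3 262.5  95.6] z [0.922 0.388 0.001] y [ 0.001  0.    -1.   ] x [ 0.388 -0.922  0.   ] jawang 22.8 q [-0.19  0.44 -0.69  2.26  0.51  0.59 -0.86] F [-1.2 -1.   5.6] T [-0.2   0.29  0.22] op 13.0
```

drive_tool([
  [5,[0,0,0],[0,-7,0]],
  [5,[0,0,0],[0,-7,0]],
  [5,[0,0,0],[0,-7,0]],
  [5,[0,0,0],[0,-7,0]],
  [5,[0,0,0],[0,-7,0]],
])

```text
t: 13.63
tcp_pos: [309.4, 262.6, 95.6]
tcp_rot: [-0.679, 0.194, -0.195, 0.68]
ft_force: [-0.5, -0.1, 2.7]
opening: 12.7
```

```bash
python3 - <<'E'
from h import *
st()
b=read_camera("side"); crop("side",b,(265,385),50,7,"j_side.png")
E
```

```text
t 13.63 tcp [309.4 262.6  95.6] z [0.529 0.848 0.001] y [ 0.001  0.001 -1.   ] x [ 0.848 -0.529  0.001] jawang 58.0 q [-0.07  0.5  -0.84  2.25  0.63  0.64 -0.36] F [-0.5 -0.1  2.7] T [ 0.03  0.25 -0.22] op 12.7
```

View pics/j_side.png

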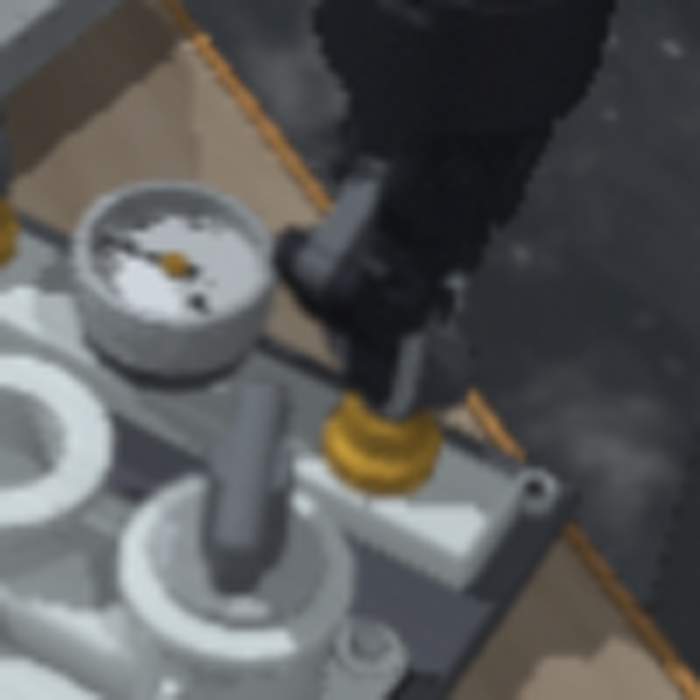

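drive_tool([
  [5,[0,0,0],[0,-7,0]],
  [5,[0,0,0],[0,-7,0]],
  [5,[0,0,0],[0,-7,0]],
  [5,[0,0,0],[0,-7,0]],
  [5,[0,0,0],[0,-7,0]],
])

```text
t: 14.1
tcp_pos: [309.5, 262.8, 95.6]
tcp_rot: [-0.706, -0.019, 0.018, 0.707]
ft_force: [-0.2, 0.1, 2.7]
opening: 13.3
```

drive_tool([
  [5,[0,0,0],[0,-7,0]],
  [5,[0,0,0],[0,-7,0]],
  [5,[0,0,0],[0,-7,0]],
  [5,[0,0,0],[0,-7,0]],
  [5,[0,0,0],[0,-7,0]],
])

```text
t: 14.52
tcp_pos: [309.5, 262.9, 95.6]
tcp_rot: [-0.668, -0.231, 0.23, 0.669]
ft_force: [-1.6, 0.5, 2.3]
opening: 12.9
```

drive_tool([
  [5,[0,0,0],[0,-5,0]],
  [5,[0,0,0],[0,-4,0]],
  [5,[0,0,0],[0,-3,0]],
  [5,[0,0,0],[0,0,0]],
  [5,[0,0,0],[0,0,0]],
])

```text
t: 14.93
tcp_pos: [309.4, 263.0, 95.6]
tcp_rot: [-0.641, -0.298, 0.297, 0.642]
ft_force: [-1.3, 1.3, 4.7]
opening: 12.8
```

```bash
python3 - <<'E'
from h import *
st()
E
```

```text
t 14.93 tcp [309.4 263.   95.6] z [-0.764  0.646  0.   ] y [ 0.001  0.002 -1.   ] x [0.646 0.764 0.002] jawang 139.8 q [ 0.15  0.68 -1.14  2.24  0.91  0.81  0.83] F [-1.3  1.3  4.7] T [0.12 0.24 0.21] op 12.8
```

drive_tool([
  [5,[0,0,0],[0,-3,0]],
  [5,[0,0,0],[0,-3,0]],
  [5,[0,0,0],[0,-3,0]],
  [5,[0,0,0],[0,0,0]],
  [5,[0,0,0],[0,0,0]],
])

```text
t: 15.35
tcp_pos: [309.4, 263.0, 95.6]
tcp_rot: [-0.617, -0.345, 0.345, 0.618]
ft_force: [-2.5, 1.8, 6.8]
opening: 13.2
```

```bash
python3 - <<'E'
from h import *
st()
E
```

```text
t 15.35 tcp [309.4 263.   95.6] z [-0.851  0.525  0.002] y [-0.001  0.002 -1.   ] x [0.525 0.851 0.001] jawang 148.3 q [ 0.17  0.7  -1.17  2.24  0.93  0.84  0.96] F [-2.5  1.8  6.8] T [ 0.27  0.42 -1.88] op 13.2
```

drive_tool([
  [5,[0,0,0],[0,3,0]],
  [40,[0,0,0],[0,0,0]],
  [40,[0,0,0],[0,0,0]],
  [40,[0,-35,0],[0,0,0]],
  [40,[0,-35,0],[0,0,0]],
])

```text
t: 15.77
tcp_pos: [307.8, 261.3, 164.7]
tcp_rot: [0.625, 0.33, -0.333, -0.624]
ft_force: [1.2, -0.1, -0.7]
opening: 40.4
```

```bash
python3 - <<'E'
from h import *
st(); plan((352.8,347.4,160),-10)
b=read_camera("side"); crop("side",b,(265,355),60,6,"k_side.png")
b=read_camera("top"); crop("top",b,(240,230),60,6,"k_top.png")
E
```

```text
t 15.77 tcp [307.8 261.3 164.7] z [-0.829  0.56   0.002] y [-0.004 -0.002 -1.   ] x [ 0.56   0.829 -0.004] jawang 146.0 q [ 0.3   0.61 -1.34  2.2   0.75  0.94  1.06] F [ 1.2 -0.1 -0.7] T [ 0.04 -0.09 -0.02] op 40.4
tgt jaw 350 shift tool [96.5 -1.7 10.9] world [45.  86.1  1.3] turn [  0.3 156.   -0.2]
tgt jaw 170 shift tool [96.5 -1.7 10.9] world [45.  86.1  1.3] turn [ -0.1 -24.   -0.2]
```

View pics/k_side.png

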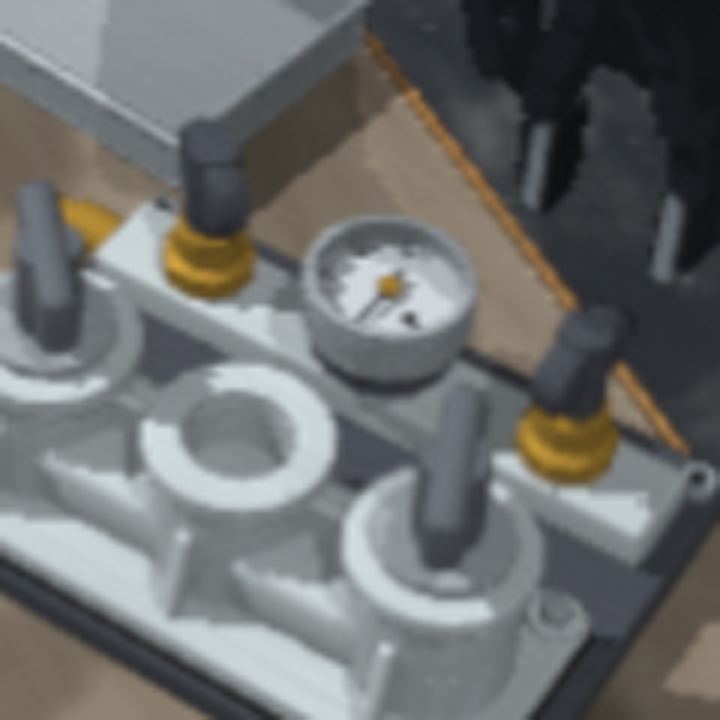

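View pics/k_top.png

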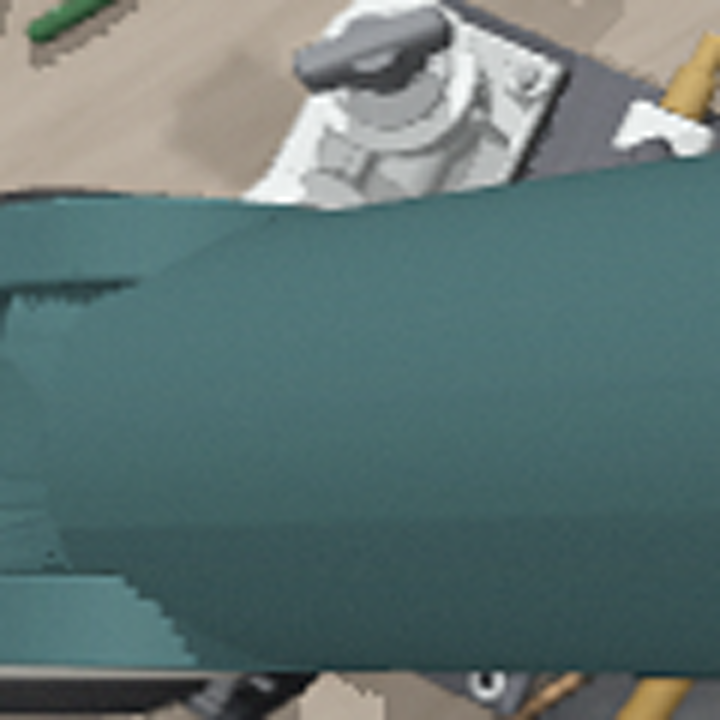

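drive_tool([
  [40,[0,-10,0],[0,7,0]],
  [40,[0,0,0],[0,7,0]],
  [40,[0,0,0],[0,7,0]],
  [40,[0,0,0],[0,7,0]],
  [40,[0,0,0],[0,7,0]],
])

```text
t: 16.28
tcp_pos: [309.0, 261.6, 174.5]
tcp_rot: [0.696, 0.126, -0.126, -0.696]
ft_force: [-0.7, -0.5, -0.7]
opening: 39.6
```

drive_tool([
  [40,[0,0,0],[0,7,0]],
  [40,[0,0,0],[0,7,0]],
  [40,[0,0,0],[0,7,0]],
  [40,[0,0,0],[0,7,0]],
  [40,[0,0,0],[0,7,0]],
])

```text
t: 16.7
tcp_pos: [308.8, 261.6, 174.4]
tcp_rot: [0.702, -0.089, 0.089, -0.701]
ft_force: [0.2, 0.6, -0.1]
opening: 39.9
```

drive_tool([
  [40,[0,0,0],[0,7,0]],
  [40,[0,0,0],[0,7,0]],
  [40,[0,0,0],[0,7,0]],
  [40,[0,0,0],[0,7,0]],
  [40,[0,0,0],[0,7,0]],
])

```text
t: 17.12
tcp_pos: [308.8, 261.6, 174.4]
tcp_rot: [0.643, -0.296, 0.296, -0.642]
ft_force: [-0.4, 0.7, -0.4]
opening: 39.9
```

drive_tool([
  [40,[0,0,0],[0,7,0]],
  [40,[0,0,0],[0,7,0]],
  [40,[0,0,0],[0,7,0]],
  [40,[0,0,0],[0,7,0]],
  [40,[0,0,0],[0,7,0]],
])

```text
t: 17.53
tcp_pos: [308.8, 261.7, 174.4]
tcp_rot: [0.524, -0.475, 0.475, -0.523]
ft_force: [1.5, -0.6, -0.8]
opening: 40.0
```

```bash
python3 - <<'E'
from h import *
st(); plan((352.8,347.4,130),-10)
E
```

```text
t 17.53 tcp [308.8 261.7 174.4] z [ 0.995  0.096 -0.   ] y [-0.    -0.001 -1.   ] x [ 0.096 -0.995  0.001] jawang 5.5 q [-0.07  0.28 -0.8   2.2   0.3   0.76 -0.97] F [ 1.5 -0.6 -0.8] T [-0.    0.04 -0.02] op 40.0
tgt jaw 350 shift tool [-81.2  38.3  52.1] world [ 44.   85.7 -38.4] turn [ 0.  15.5  0.1]
tgt jaw 170 shift tool [-81.2  38.3  52.1] world [ 44.   85.7 -38.4] turn [ 1.000e-01 -1.645e+02 -0.000e+00]
```

drive_tool([
  [45,[-27,0,17.4],[0,0,0]],
  [45,[-27,0,17.4],[0,0,0]],
  [45,[-27,0,17.4],[0,5,0]],
  [45,[0,0,0],[0,5,0]],
  [45,[0,0,0],[0,5,0]],
])

```text
t: 17.95
tcp_pos: [352.8, 349.4, 174.0]
tcp_rot: [-0.458, 0.539, -0.539, 0.458]
ft_force: [-1.0, -1.2, -0.7]
opening: 45.3
```

drive_tool([
  [45,[0,16,0],[0,0,0]],
  [45,[0,14,0],[0,0,0]],
  [45,[0,0,0],[0,0,0]],
  [45,[0,0,0],[0,0,0]],
  [45,[0,0,0],[0,0,0]],
])

```text
t: 18.37
tcp_pos: [352.7, 348.2, 145.1]
tcp_rot: [0.458, -0.538, 0.538, -0.459]
ft_force: [0.0, -0.4, 0.1]
opening: 45.0
```

```bash
python3 - <<'E'
from h import *
st(); plan((352.8,347.4,112),-10)
b=read_camera("side"); crop("side",b,(280,370),50,7,"l_side.png")
E
```

```text
t 18.37 tcp [352.7 348.2 145.1] z [ 0.987 -0.159  0.   ] y [ 0. -0. -1.] x [-0.159 -0.987  0.   ] jawang -9.2 q [-0.3   0.46 -0.66  2.03  0.4   0.78 -1.36] F [ 0.  -0.4  0.1] T [ 0.   -0.04 -0.01] op 45.0
tgt jaw 350 shift tool [ 0.7 27.1  0.2] world [  0.1  -0.8 -27.1] turn [-0.   0.8  0. ]
tgt jaw 170 shift tool [ 0.7 27.1  0.2] world [  0.1  -0.8 -27.1] turn [   0.  -179.2    0. ]
```

View pics/l_side.png

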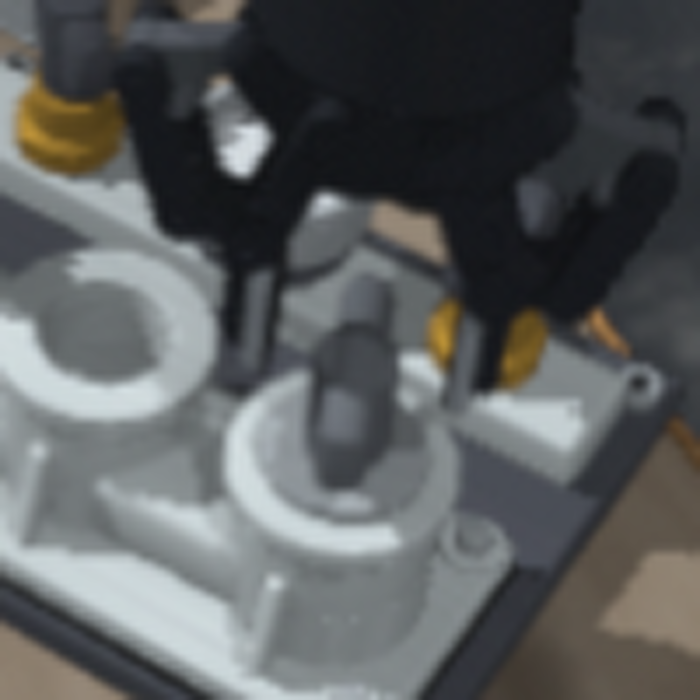

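Well aligned on the bung 3 bar; lower and close.

drive_tool([
  [45,[0,14,0],[0,0,0]],
  [45,[0,13,0],[0,0,0]],
  [45,[0,0,0],[0,0,0]],
  [5,[0,0,0],[0,0,0]],
  [5,[0,0,0],[0,0,0]],
])

```text
t: 18.83
tcp_pos: [352.7, 348.3, 118.1]
tcp_rot: [-0.458, 0.538, -0.538, 0.458]
ft_force: [0.9, 0.1, -0.5]
opening: 21.5
```

drive_tool([
  [5,[0,0,0],[0,0,0]],
  [5,[0,0,0],[0,0,0]],
  [5,[0,0,0],[0,0,0]],
  [5,[0,0,0],[0,0,0]],
  [5,[0,0,0],[0,0,0]],
])

```text
t: 19.25
tcp_pos: [353.2, 348.3, 118.3]
tcp_rot: [0.458, -0.538, 0.539, -0.459]
ft_force: [0.8, -1.2, 4.9]
opening: 13.2
```

```bash
python3 - <<'E'
from h import *
st()
E
```

```text
t 19.25 tcp [353.2 348.3 118.3] z [ 0.987 -0.159  0.001] y [ 0.001  0.001 -1.   ] x [-0.159 -0.987 -0.001] jawang -9.2 q [-0.33  0.5  -0.63  2.05  0.44  0.72 -1.4 ] F [ 0.8 -1.2  4.9] T [-0.24 -0.24  0.47] op 13.2
```

drive_tool([
  [5,[0,0,0],[0,-6,0]],
  [5,[0,-0.5,0],[0,-6,0]],
  [5,[0,-1,0],[0,-6,0]],
  [5,[0,-1,0],[0,-6,0]],
  [5,[0,-1,0],[0,-6,0]],
])

```text
t: 19.67
tcp_pos: [352.3, 347.0, 119.7]
tcp_rot: [0.583, -0.402, 0.4, -0.582]
ft_force: [3.3, 2.3, -16.4]
opening: 13.2
```

```bash
python3 - <<'E'
from h import *
st()
b=read_camera("side"); crop("side",b,(280,370),50,7,"m_side.png")
E
```

```text
t 19.67 tcp [352.3 347.  119.7] z [ 0.934  0.357 -0.003] y [-0.003 -0.001 -1.   ] x [ 0.357 -0.934 -0.   ] jawang 20.9 q [-0.23  0.54 -0.75  2.04  0.54  0.76 -0.95] F [  3.3   2.3 -16.4] T [ 0.51 -0.49 -0.58] op 13.2
```

View pics/m_side.png

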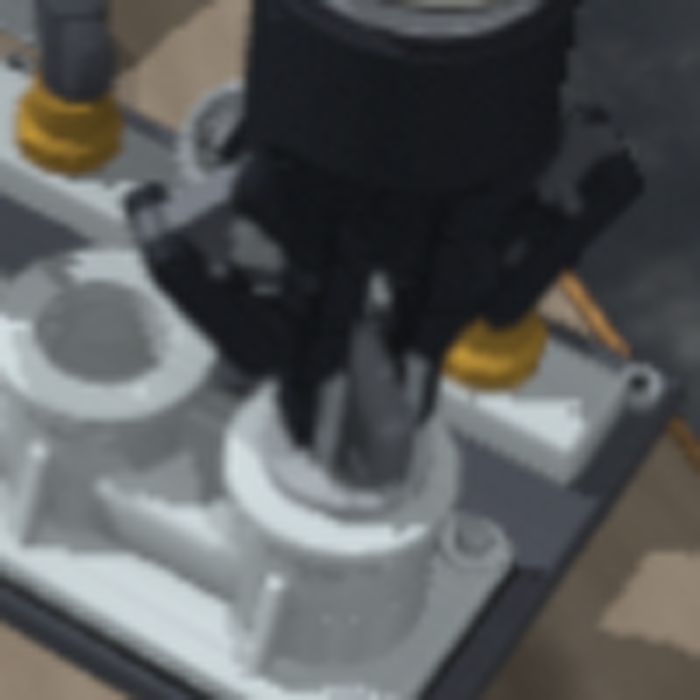

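drive_tool([
  [5,[0,0,0],[0,6,0]],
  [5,[0,0,0],[0,6,0]],
  [5,[0,0,0],[0,6,0]],
  [5,[0,-0.5,0],[0,6,0]],
  [5,[0,-0.5,0],[0,6,0]],
])

```text
t: 20.13
tcp_pos: [352.5, 346.4, 120.9]
tcp_rot: [0.457, -0.54, 0.54, -0.456]
ft_force: [2.4, 0.6, -12.4]
opening: 13.1
```

drive_tool([
  [5,[0,0,0],[0,-6,0]],
  [5,[0,-0.5,0],[0,-6,0]],
  [5,[0,-1,0],[0,-6,0]],
  [5,[0,-1,0],[0,-6,0]],
  [5,[0,-1,0],[0,-6,0]],
])

```text
t: 20.55
tcp_pos: [351.8, 346.4, 124.0]
tcp_rot: [0.583, -0.402, 0.401, -0.581]
ft_force: [1.6, 2.6, -19.2]
opening: 13.1
```

```bash
python3 - <<'E'
from h import *
st()
b=read_camera("side"); crop("side",b,(280,370),50,7,"n_side.png")
E
```

```text
t 20.55 tcp [351.8 346.4 124. ] z [ 0.935  0.355 -0.004] y [-0.003 -0.002 -1.   ] x [ 0.355 -0.935  0.001] jawang 20.8 q [-0.23  0.54 -0.76  2.04  0.53  0.77 -0.95] F [  1.6   2.6 -19.2] T [ 0.58 -0.62 -0.69] op 13.1
```

View pics/n_side.png

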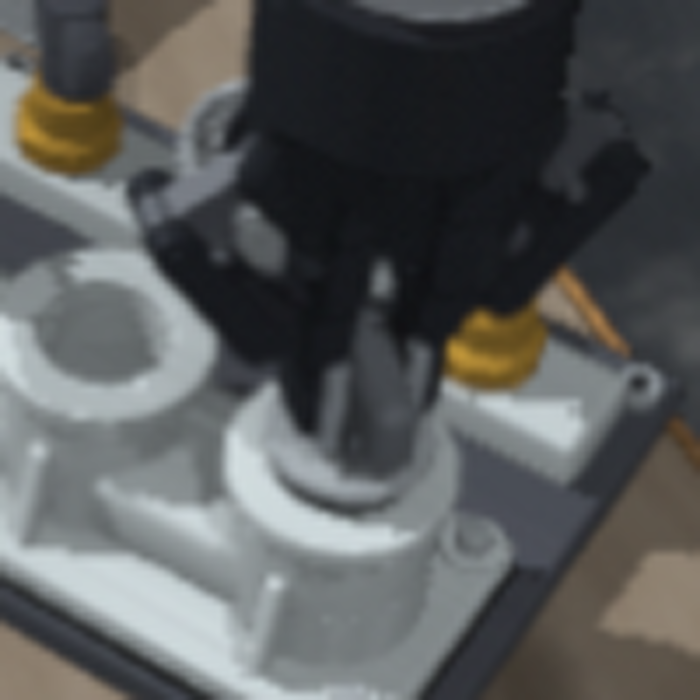

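drive_tool([
  [5,[0,0,0],[0,7,0]],
  [5,[0,0,0],[0,7,0]],
  [5,[0,-0.5,0],[0,7,0]],
  [5,[0,-0.5,0],[0,7,0]],
  [5,[0,-0.7,0],[0,7,0]],
])

```text
t: 21.02
tcp_pos: [352.4, 346.5, 126.0]
tcp_rot: [0.433, -0.56, 0.56, -0.431]
ft_force: [4.3, -0.9, -15.1]
opening: 13.0
```

drive_tool([
  [5,[0,-0.6,0],[0,7,0]],
  [5,[0,-0.6,0],[0,7,0]],
  [5,[0,-0.6,0],[0,7,0]],
  [5,[0,0,0],[0,-7,0]],
  [5,[0,0,0],[0,-7,0]],
])

```text
t: 21.43
tcp_pos: [352.4, 346.7, 128.9]
tcp_rot: [0.4, -0.583, 0.584, -0.398]
ft_force: [-0.3, -2.8, -0.3]
opening: 13.2
```

drive_tool([
  [5,[0,-0.6,0],[0,-7,0]],
  [5,[0,-0.6,0],[0,-7,0]],
  [5,[0,-0.6,0],[0,-7,0]],
  [5,[0,-0.6,0],[0,-7,0]],
  [5,[0,-0.6,0],[0,-7,0]],
])

```text
t: 21.85
tcp_pos: [352.0, 346.6, 131.2]
tcp_rot: [0.558, -0.437, 0.436, -0.555]
ft_force: [1.0, -1.9, -8.9]
opening: 13.8
```

drive_tool([
  [5,[0,-0.7,0],[0,-7,0]],
  [5,[0,-0.7,0],[0,-7,0]],
  [5,[0,-0.7,0],[0,-7,0]],
  [5,[0,0,0],[0,7,0]],
  [5,[0,0,0],[0,7,0]],
])

```text
t: 22.27
tcp_pos: [352.2, 346.9, 133.3]
tcp_rot: [0.581, -0.405, 0.404, -0.579]
ft_force: [0.5, -0.5, -10.0]
opening: 13.3
```

drive_tool([
  [5,[0,-0.7,0],[0,7,0]],
  [5,[0,-0.7,0],[0,7,0]],
  [5,[0,-0.7,0],[0,7,0]],
  [5,[0,-0.7,0],[0,7,0]],
  [5,[0,-0.7,0],[0,7,0]],
])

```text
t: 22.68
tcp_pos: [352.4, 346.6, 136.9]
tcp_rot: [0.433, -0.56, 0.561, -0.431]
ft_force: [2.8, -1.7, -7.2]
opening: 13.4
```

```bash
python3 - <<'E'
from h import *
st()
b=read_camera("side"); crop("side",b,(280,370),50,7,"o_side.png")
E
```

```text
t 22.68 tcp [352.4 346.6 136.9] z [ 0.967 -0.255 -0.001] y [-0.001 -0.003 -1.   ] x [-0.255 -0.967  0.003] jawang -14.8 q [-0.33  0.47 -0.63  2.04  0.4   0.76 -1.46] F [ 2.8 -1.7 -7.2] T [-0.36 -0.72  0.19] op 13.4
```

View pics/o_side.png

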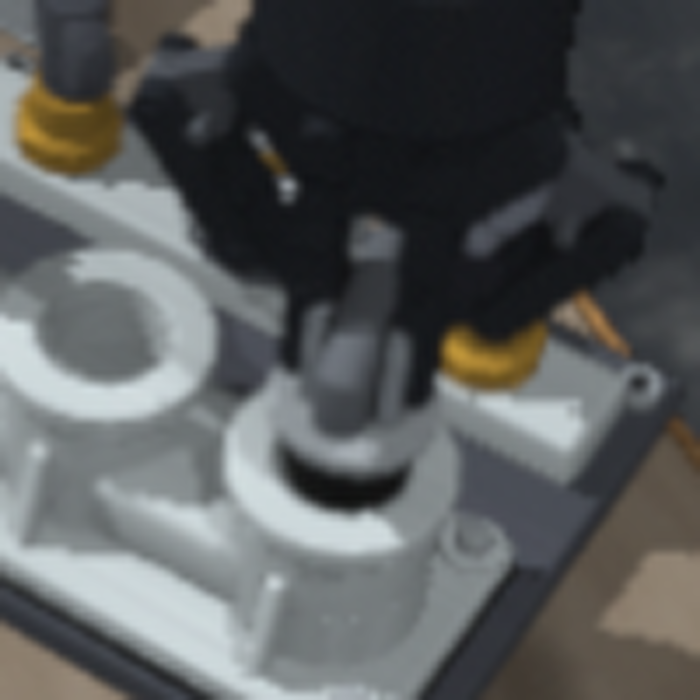

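drive_tool([
  [5,[0,0,0],[0,-7,0]],
  [5,[0,-0.7,0],[0,-7,0]],
  [5,[0,-1,0],[0,-7,0]],
  [5,[0,-1,0],[0,-7,0]],
  [5,[0,-1,0],[0,-7,0]],
])

```text
t: 23.15
tcp_pos: [352.4, 348.5, 142.0]
tcp_rot: [-0.583, 0.4, -0.4, 0.583]
ft_force: [-0.9, 0.0, -1.3]
opening: 12.9
```

drive_tool([
  [5,[0,-2,0],[0,0,0]],
  [5,[0,-3,0],[0,0,0]],
  [5,[0,-6,0],[0,0,0]],
  [5,[0,-15,0],[0,0,0]],
  [5,[0,-25,0],[0,0,0]],
])

```text
t: 23.57
tcp_pos: [351.6, 347.1, 191.9]
tcp_rot: [0.583, -0.403, 0.402, -0.58]
ft_force: [0.1, -0.4, -1.6]
opening: 13.6
```

```bash
python3 - <<'E'
from h import *
np.set_printoptions(precision=1,suppress=True)
st()
b=read_camera("side"); crop("side",b,(230,340),75,5,"p_side.png")
b=read_camera("top"); crop("top",b,(195,330),75,5,"p_top.png")
for c in("top","side"):
  for d in pinpoint("tray",c): print(c,d["score"],d["pixel"],atz(c,d["pixel"],0))
E
```

```text
t 23.57 tcp [351.6 347.1 191.9] z [ 0.9  0.4 -0. ] y [-0. -0. -1.] x [ 0.4 -0.9  0. ] jawang 20.7 q [-0.2  0.4 -0.8  2.   0.4  0.9 -0.8] F [ 0.1 -0.4 -1.6] T [ 0.  -0.1 -0. ] op 13.6
top 0.57 [192.5, 342.0] [486.   26.9   0. ]
side 0.63 [209.2, 313.1] [494.7  21.6   0. ]
```

View pics/p_side.png

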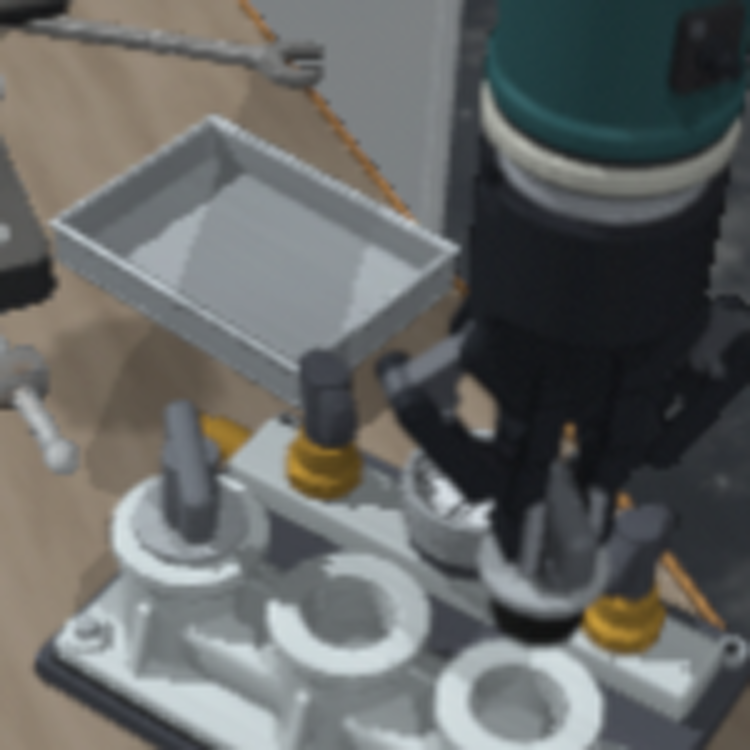

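View pics/p_top.png

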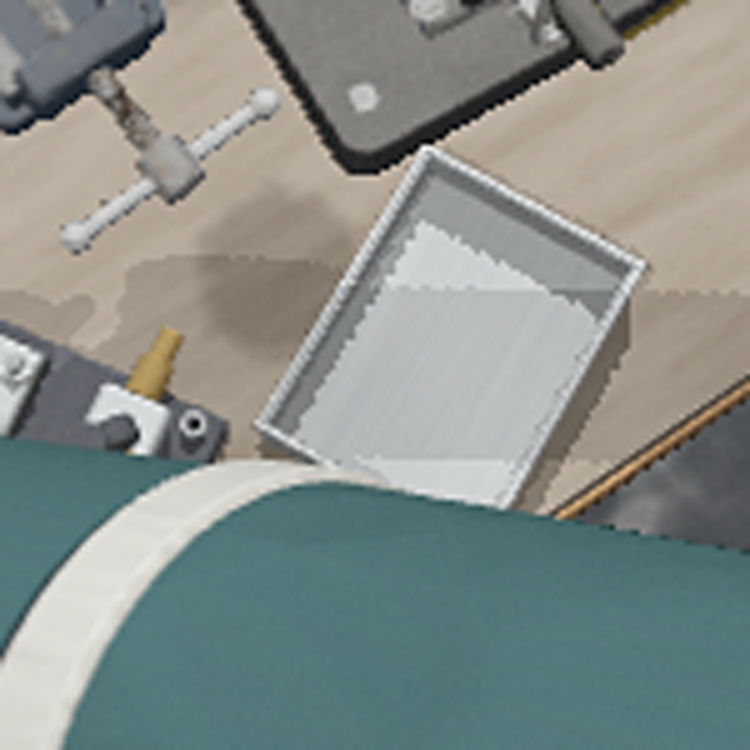

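```bash
python3 - <<'E'
from h import *
np.set_printoptions(precision=1,suppress=True)
t=[(149.4,341),(173,384.6),(205,308)]
s=[(178.4,307.4),(204.4,356.4),(199.4,276),(230,326)]
for p in t: print("top",atz("top",p,26))
S=[atz("side",p,26) for p in s]; print(np.array(S), np.mean(S,0))
E
```

```text
top [589.1  21.3  26. ]
top [520.2 -79.   26. ]
top [455.3 112.3  26. ]
[[521.4 -71.4  26. ]
 [386.8  19.2  26. ]
 [588.1  26.7  26. ]
 [452.9 121.6  26. ]] [487.3  24.   26. ]
```

drive_tool([
  [5,[20,-5,0],[0,0,0]],
  [5,[40,0,-1.5],[0,0,0]],
  [5,[40,0,-1.5],[0,0,0]],
  [5,[40,0,-1.5],[0,0,0]],
  [5,[40,0,-1.5],[0,0,0]],
])

```text
t: 24.18
tcp_pos: [410.6, 175.6, 196.7]
tcp_rot: [0.583, -0.402, 0.401, -0.581]
ft_force: [1.0, 0.8, -2.9]
opening: 13.0
```

drive_tool([
  [5,[40,0,-1.5],[0,0,0]],
  [5,[40,0,-1.5],[0,0,0]],
  [5,[40,0,-1.5],[0,0,0]],
  [5,[20,0,0],[0,0,0]],
  [5,[0,0,0],[0,0,0]],
])

```text
t: 24.6
tcp_pos: [457.3, 39.6, 196.4]
tcp_rot: [0.581, -0.405, 0.404, -0.579]
ft_force: [0.3, 0.4, -1.8]
opening: 13.1
```

```bash
python3 - <<'E'
from h import *
np.set_printoptions(precision=1,suppress=True)
st(); plan((455,44,100),20.7)
b=read_camera("side"); crop("side",b,(200,320),75,5,"q_side.png")
E
```

```text
t 24.6 tcp [457.3  39.6 196.4] z [ 0.9  0.3 -0. ] y [-0. -0. -1.] x [ 0.3 -0.9  0. ] jawang 20.2 q [ 0.5  0.3 -0.8  2.1  0.3  0.9 -0.1] F [ 0.3  0.4 -1.8] T [-0. -0. -0.] op 13.1
tgt jaw 21 shift tool [-5.1 90.4 -0.4] world [ -2.3   4.4 -90.4] turn [ 0.1 -0.5  0.1]
tgt jaw 201 shift tool [-5.1 90.4 -0.4] world [ -2.3   4.4 -90.4] turn [ -0.1 179.5   0.2]
```

View pics/q_side.png

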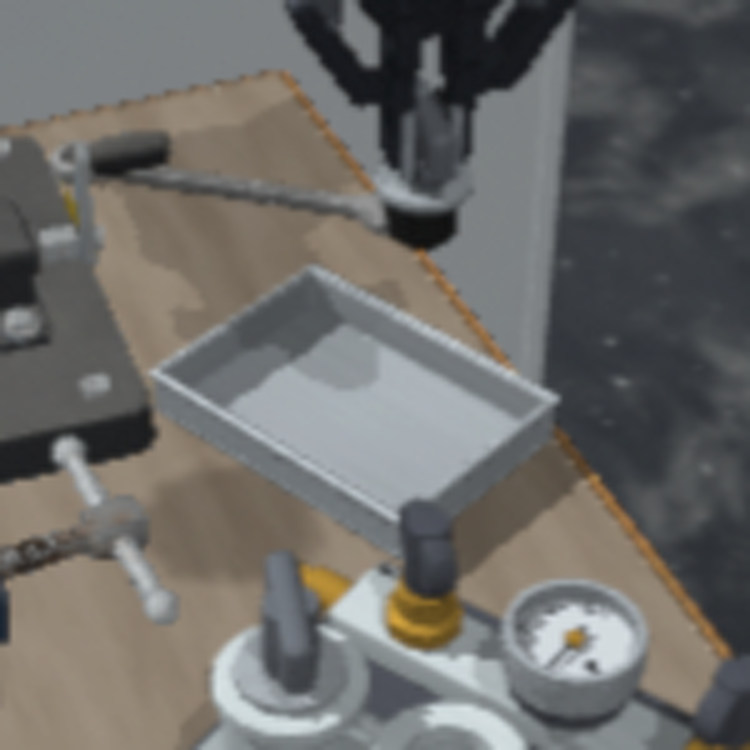

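drive_tool([
  [5,[-5,20,0],[0,0,0]],
  [5,[0,35,0],[0,0,0]],
  [5,[0,30,0],[0,0,0]],
  [5,[0,20,0],[0,0,0]],
  [5,[0,0,0],[0,0,0]],
])

```text
t: 25.07
tcp_pos: [451.1, 50.9, 88.8]
tcp_rot: [0.584, -0.403, 0.398, -0.581]
ft_force: [-0.5, -0.9, -1.4]
opening: 13.2
```

```bash
python3 - <<'E'
from h import *
np.set_printoptions(precision=1,suppress=True)
st()
b=read_camera("side"); crop("side",b,(210,320),60,6,"r_side.png")
E
```

```text
t 25.07 tcp [451.1  50.9  88.8] z [ 0.9  0.4 -0. ] y [-0.  0. -1.] x [ 0.4 -0.9 -0. ] jawang 20.9 q [ 0.4  0.5 -0.7  2.1  0.5  0.7 -0.3] F [-0.5 -0.9 -1.4] T [-0.   0.1 -0. ] op 13.2
```

View pics/r_side.png

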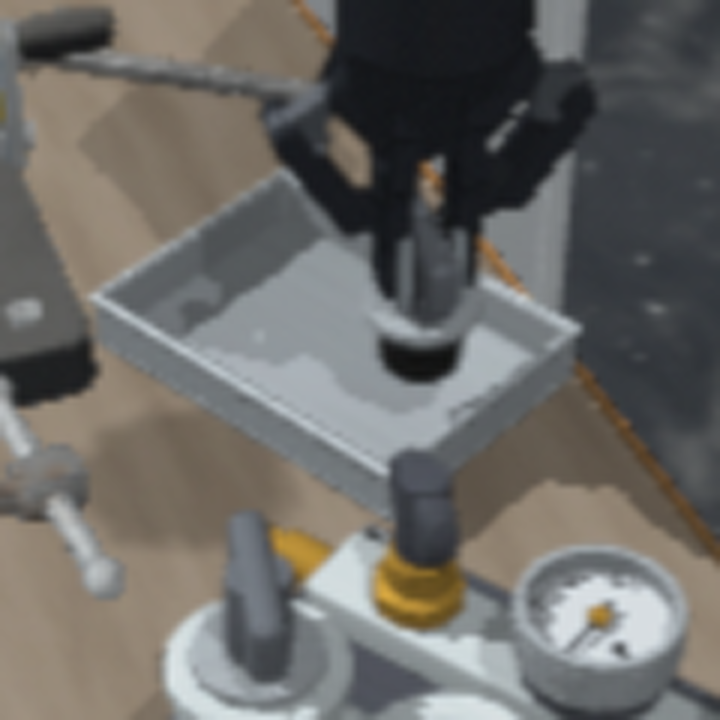

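drive_tool([
  [5,[7,7,1],[0,0,0]],
  [5,[0,7,0],[0,0,0]],
  [5,[0,7,0],[0,0,0]],
  [5,[0,1,0],[0,0,0]],
  [5,[0,1,0],[0,0,0]],
])

```text
t: 25.53
tcp_pos: [458.2, 43.6, 69.6]
tcp_rot: [-0.582, 0.401, -0.402, 0.582]
ft_force: [0.0, 0.1, -1.1]
opening: 12.9
```

drive_tool([
  [5,[0,0.7,0],[0,0,0]],
  [5,[0,0.7,0],[0,0,0]],
  [5,[0,0,0],[0,0,0]],
  [5,[0,0,0],[0,0,0]],
  [5,[0,0,0],[0,0,0]],
])

```text
t: 25.95
tcp_pos: [458.3, 43.7, 68.3]
tcp_rot: [-0.582, 0.401, -0.402, 0.582]
ft_force: [-0.3, -0.9, -1.7]
opening: 13.4
```

drive_tool([
  [5,[0,1,0],[0,0,0]],
  [5,[0,1,0],[0,0,0]],
  [5,[0,0,0],[0,0,0]],
  [5,[0,0,0],[0,0,0]],
  [5,[0,0,0],[0,0,0]],
])

```text
t: 26.37
tcp_pos: [458.2, 43.7, 66.1]
tcp_rot: [0.582, -0.401, 0.401, -0.582]
ft_force: [0.7, -0.1, -2.0]
opening: 13.4
```

drive_tool([
  [5,[0,1,0],[0,0,0]],
  [5,[0,1,0],[0,0,0]],
  [5,[0,0,0],[0,0,0]],
  [5,[0,0,0],[0,0,0]],
  [5,[0,0,0],[0,0,0]],
])

```text
t: 26.78
tcp_pos: [458.3, 43.7, 64.4]
tcp_rot: [0.582, -0.401, 0.402, -0.582]
ft_force: [-0.7, 0.6, 4.2]
opening: 13.2
```

```bash
python3 - <<'E'
from h import *
st()
b=read_camera("side"); crop("side",b,(210,320),60,6,"s_side.png")
E
```

```text
t 26.78 tcp [458.3  43.7  64.4] z [0.935 0.355 0.   ] y [ 0. -0. -1.] x [ 0.355 -0.935  0.   ] jawang 20.8 q [ 0.34  0.57 -0.61  2.15  0.59  0.6  -0.33] F [-0.7  0.6  4.2] T [-0.04  0.33 -0.  ] op 13.2
```

View pics/s_side.png

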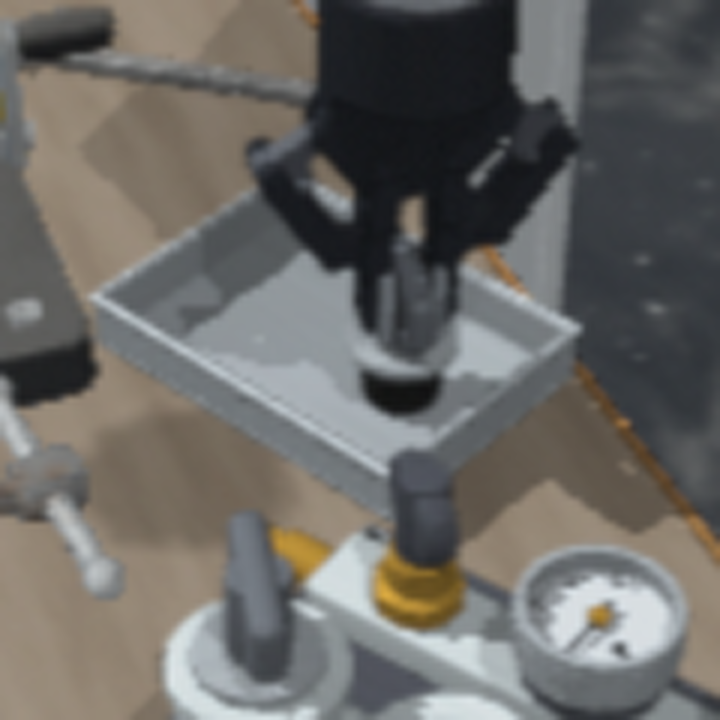

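drive_tool([
  [26,[0,0,0],[0,0,0]],
  [26,[0,0,0],[0,0,0]],
  [26,[0,0,0],[0,0,0]],
  [26,[0,-15,0],[0,0,0]],
  [26,[0,-30,0],[0,0,0]],
])

```text
t: 27.25
tcp_pos: [456.0, 43.4, 107.3]
tcp_rot: [0.583, -0.403, 0.399, -0.581]
ft_force: [0.1, 0.3, -0.3]
opening: 25.6
```

drive_tool([
  [40,[0,-35,0],[0,0,0]],
  [40,[0,-30,0],[0,0,0]],
  [40,[0,0,0],[0,0,0]],
  [40,[0,0,0],[0,0,0]],
  [40,[0,0,0],[0,0,0]],
])

```text
t: 27.67
tcp_pos: [457.8, 43.2, 173.8]
tcp_rot: [0.582, -0.402, 0.402, -0.582]
ft_force: [0.4, -0.1, -0.6]
opening: 39.8
```

```bash
python3 - <<'E'
from h import *
st(); plan((486.6,275.2,150),15)
b=read_camera("side"); crop("side",b,(230,320),60,6,"t_side.png")
b=read_camera("top"); crop("top",b,(190,235),40,7,"t_top.png")
E
```

```text
t 27.67 tcp [457.8  43.2 173.8] z [ 0.935  0.355 -0.001] y [-0.001 -0.001 -1.   ] x [ 0.355 -0.935  0.   ] jawang 20.8 q [ 0.5   0.39 -0.79  2.09  0.38  0.81 -0.15] F [ 0.4 -0.1 -0.6] T [-0.01  0.02  0.01] op 39.8
tgt jaw 15 shift tool [-206.7   17.6  109.2] world [ 28.8 232.  -17.8] turn [0.  5.8 0. ]
tgt jaw 195 shift tool [-206.7   17.6  109.2] world [ 28.8 232.  -17.8] turn [ 0.000e+00 -1.742e+02 -1.000e-01]
```

View pics/t_side.png

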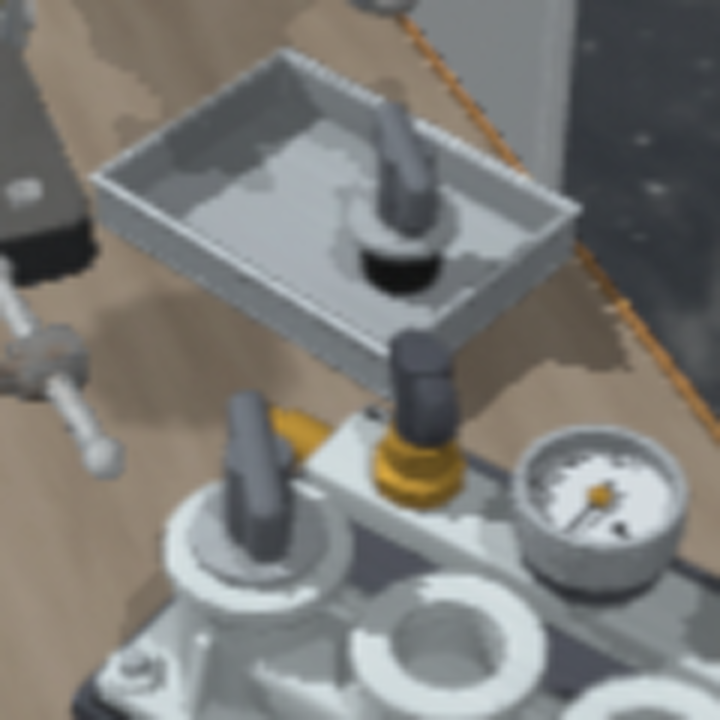

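View pics/t_top.png

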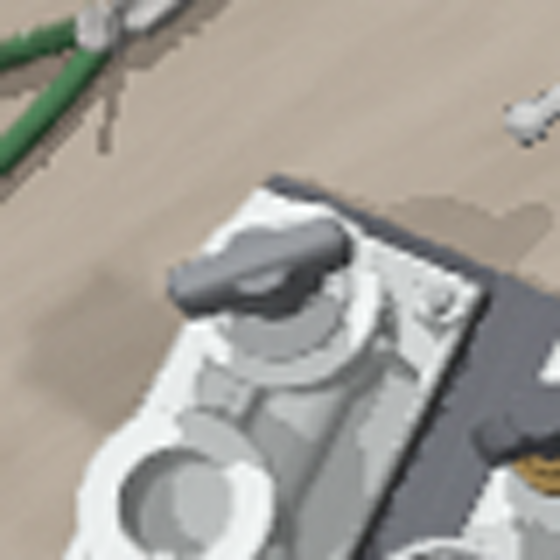

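drive_tool([
  [45,[-34.5,0,18.2],[0,0,0]],
  [45,[-34.5,0,18.2],[0,0,0]],
  [45,[-34.5,0,18.2],[0,0,0]],
  [45,[-34.5,0,18.2],[0,0,0]],
  [45,[-34.5,0,18.2],[0,0,0]],
])

```text
t: 28.18
tcp_pos: [481.3, 238.7, 172.6]
tcp_rot: [0.583, -0.402, 0.401, -0.581]
ft_force: [0.5, -0.3, -0.2]
opening: 45.0
```

drive_tool([
  [45,[-34,0,18],[0,0,0]],
  [45,[0,0,0],[0,5,0]],
  [45,[0,15,0],[0,0,0]],
  [45,[0,14,0],[0,0,0]],
  [45,[0,0,0],[0,0,0]],
])

```text
t: 28.6
tcp_pos: [484.6, 273.9, 141.1]
tcp_rot: [0.567, -0.427, 0.425, -0.562]
ft_force: [-0.9, -0.6, -0.4]
opening: 44.9
```

```bash
python3 - <<'E'
from h import *
st(); plan((486.6,275.2,112),15)
b=read_camera("side"); crop("side",b,(250,305),50,7,"u_side.png")
E
```

```text
t 28.6 tcp [484.6 273.9 141.1] z [ 0.962  0.273 -0.007] y [-0.006 -0.004 -1.   ] x [ 0.273 -0.962  0.002] jawang 15.9 q [-0.03  0.58 -0.7   1.88  0.49  0.86 -0.71] F [-0.9 -0.6 -0.4] T [-0.03 -0.01 -0.01] op 44.9
tgt jaw 15 shift tool [-0.7 23.1  2.5] world [  2.    1.3 -23.1] turn [0.4 0.9 0.1]
tgt jaw 195 shift tool [-0.7 23.1  2.5] world [  2.    1.3 -23.1] turn [   0.2 -179.1   -0.6]
```

View pics/u_side.png

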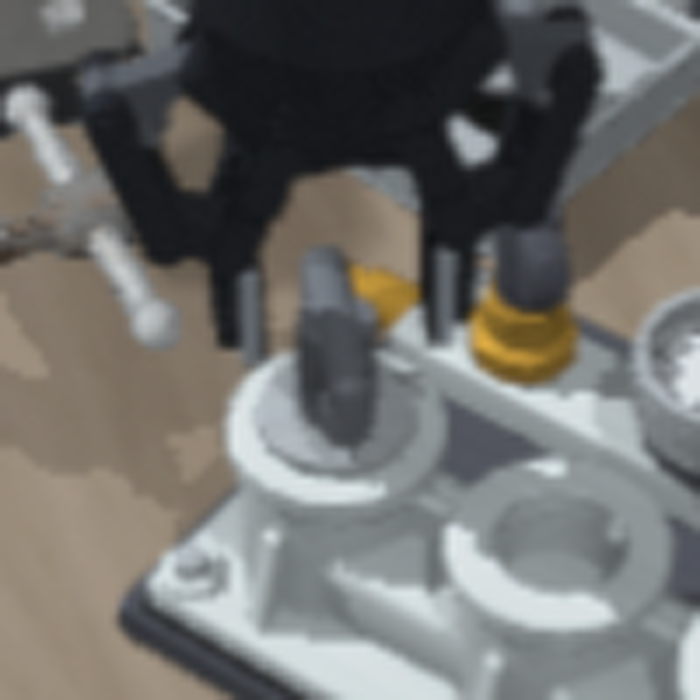

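drive_tool([
  [45,[0,12,1],[0,0,0]],
  [45,[0,11,0],[0,0,0]],
  [5,[0,0,0],[0,0,0]],
  [5,[0,0,0],[0,0,0]],
  [5,[0,0,0],[0,0,0]],
])

```text
t: 29.07
tcp_pos: [486.4, 275.0, 122.1]
tcp_rot: [0.565, -0.427, 0.426, -0.563]
ft_force: [-0.5, -0.7, -3.8]
opening: 13.0
```

drive_tool([
  [5,[0,0,0],[0,0,0]],
  [5,[0,0,0],[0,0,0]],
  [5,[0,0,0],[0,-7,0]],
  [5,[0,0,0],[0,-7,0]],
  [5,[0,-0.5,0],[0,-7,0]],
])

```text
t: 29.48
tcp_pos: [486.8, 275.8, 122.5]
tcp_rot: [0.633, -0.316, 0.315, -0.633]
ft_force: [-1.5, 3.7, -8.7]
opening: 12.9
```

drive_tool([
  [5,[0,-0.6,0],[0,-7,0]],
  [5,[0,-0.6,0],[0,-7,0]],
  [5,[0,-0.6,0],[0,-7,0]],
  [5,[0,0,0],[0,7,0]],
  [5,[0,0,0],[0,7,0]],
])

```text
t: 29.9
tcp_pos: [486.7, 275.8, 123.8]
tcp_rot: [-0.649, 0.281, -0.278, 0.65]
ft_force: [-3.8, 0.7, -5.0]
opening: 13.2
```

drive_tool([
  [5,[0,-0.6,0],[0,7,0]],
  [5,[0,-0.6,0],[0,7,0]],
  [5,[0,-0.6,0],[0,7,0]],
  [5,[0,-0.6,0],[0,7,0]],
  [5,[0,-0.6,0],[0,7,0]],
])

```text
t: 30.32
tcp_pos: [487.2, 276.3, 126.2]
tcp_rot: [-0.536, 0.462, -0.461, 0.536]
ft_force: [-0.7, 5.9, -15.3]
opening: 12.9
```

```bash
python3 - <<'E'
from h import *
st()
b=read_camera("side"); crop("side",b,(250,305),50,7,"v_side.png")
E
```

```text
t 30.32 tcp [487.2 276.3 126.2] z [ 0.989  0.15  -0.   ] y [-0.     0.002 -1.   ] x [ 0.15  -0.989 -0.002] jawang 8.6 q [-0.07  0.59 -0.66  1.89  0.49  0.82 -0.83] F [ -0.7   5.9 -15.3] T [1.48 0.25 0.72] op 12.9
```

View pics/v_side.png

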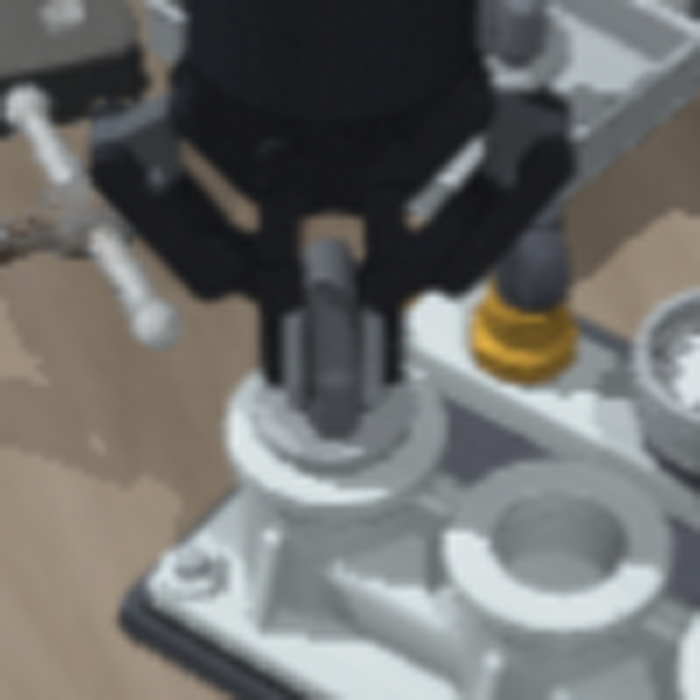

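drive_tool([
  [5,[0,0,0],[0,-7,0]],
  [5,[0,0,0],[0,-7,0]],
  [5,[0,-0.4,0],[0,-7,0]],
  [5,[0,-0.6,0],[0,-7,0]],
  [5,[0,-0.6,0],[0,-7,0]],
])

```text
t: 30.78
tcp_pos: [486.8, 276.1, 128.6]
tcp_rot: [-0.651, 0.276, -0.274, 0.652]
ft_force: [-1.6, 3.8, -9.9]
opening: 13.1
```

drive_tool([
  [5,[0,-0.6,0],[0,-7,0]],
  [5,[0,-0.6,0],[0,-7,0]],
  [5,[0,-0.6,0],[0,-7,0]],
  [5,[0,0,0],[0,7,0]],
  [5,[0,0,0],[0,7,0]],
])

```text
t: 31.2
tcp_pos: [486.6, 275.7, 130.7]
tcp_rot: [0.666, -0.239, 0.237, -0.666]
ft_force: [-4.7, -0.9, -0.1]
opening: 13.1
```

drive_tool([
  [5,[0,-0.6,0],[0,7,0]],
  [5,[0,-0.6,0],[0,7,0]],
  [5,[0,-0.6,0],[0,7,0]],
  [5,[0,-0.6,0],[0,7,0]],
  [5,[0,-0.6,0],[0,7,0]],
])

```text
t: 31.62
tcp_pos: [487.1, 276.4, 133.2]
tcp_rot: [-0.563, 0.427, -0.426, 0.564]
ft_force: [-0.1, 3.4, -10.6]
opening: 13.3
```

drive_tool([
  [5,[0,0,0],[0,-7,0]],
  [5,[0,0,0],[0,-7,0]],
  [5,[0,-0.6,0],[0,-7,0]],
  [5,[0,-0.6,0],[0,-7,0]],
  [5,[0,-0.6,0],[0,-7,0]],
])

```text
t: 32.03
tcp_pos: [487.2, 276.0, 135.2]
tcp_rot: [-0.667, 0.235, -0.234, 0.667]
ft_force: [-1.1, 3.2, -12.8]
opening: 13.1
```

```bash
python3 - <<'E'
from h import *
st()
b=read_camera("side"); crop("side",b,(250,305),50,7,"w_side.png")
E
```

```text
t 32.03 tcp [487.2 276.  135.2] z [0.626 0.78  0.   ] y [-0.001  0.001 -1.   ] x [ 0.78  -0.626 -0.002] jawang 51.3 q [ 0.06  0.65 -0.84  1.88  0.61  0.89 -0.19] F [ -1.1   3.2 -12.8] T [ 0.77  0.32 -0.25] op 13.1
```

View pics/w_side.png

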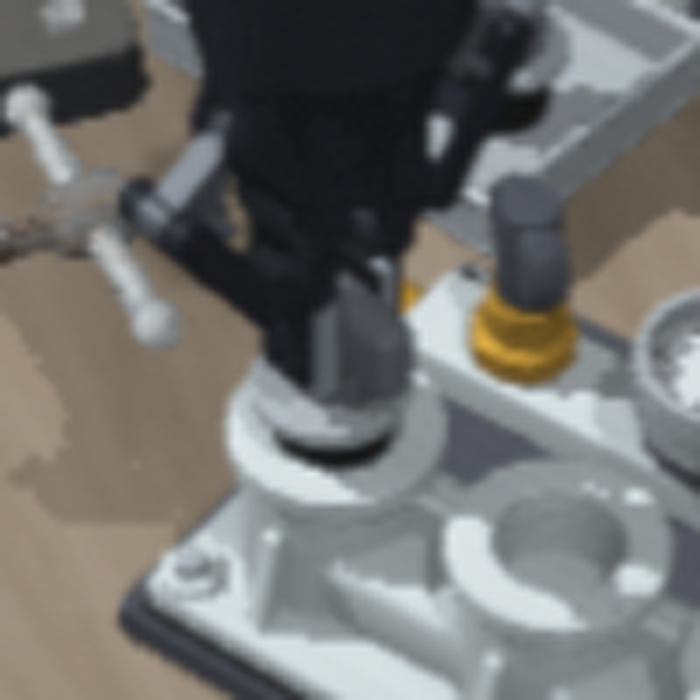

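drive_tool([
  [5,[0,-0.5,0],[0,-7,0]],
  [5,[0,-0.5,0],[0,-7,0]],
  [5,[0,-0.5,0],[0,-7,0]],
  [5,[0,0,0],[0,7,0]],
  [5,[0,0,0],[0,7,0]],
])

```text
t: 32.5
tcp_pos: [486.8, 275.8, 136.7]
tcp_rot: [-0.679, 0.199, -0.197, 0.679]
ft_force: [-2.7, 1.0, -5.8]
opening: 13.2
```

drive_tool([
  [5,[0,-0.6,0],[0,7,0]],
  [5,[0,-0.6,0],[0,7,0]],
  [5,[0,-0.6,0],[0,7,0]],
  [5,[0,-0.6,0],[0,7,0]],
  [5,[0,-0.6,0],[0,7,0]],
])

```text
t: 32.92
tcp_pos: [487.0, 276.3, 139.3]
tcp_rot: [-0.588, 0.393, -0.392, 0.588]
ft_force: [-0.7, 3.7, -14.1]
opening: 13.0
```

drive_tool([
  [5,[0,0,0],[0,-7,0]],
  [5,[0,0,0],[0,-7,0]],
  [5,[0,-0.6,0],[0,-7,0]],
  [5,[0,-0.6,0],[0,-7,0]],
  [5,[0,-0.6,0],[0,-7,0]],
])

```text
t: 33.33
tcp_pos: [487.0, 275.9, 142.5]
tcp_rot: [0.68, -0.194, 0.194, -0.68]
ft_force: [-4.1, -0.7, 0.1]
opening: 13.3
```

drive_tool([
  [5,[0,-0.6,0],[0,-7,0]],
  [5,[0,-0.6,0],[0,-7,0]],
  [5,[0,-0.6,0],[0,-7,0]],
  [5,[0,-0.6,0],[0,7,0]],
  [5,[0,-0.6,0],[0,7,0]],
])

```text
t: 33.75
tcp_pos: [488.1, 275.2, 145.0]
tcp_rot: [-0.69, 0.157, -0.156, 0.69]
ft_force: [-0.9, 0.1, -2.6]
opening: 12.9
```

```bash
python3 - <<'E'
from h import *
st()
b=read_camera("side"); crop("side",b,(250,305),50,7,"x_side.png")
E
```

```text
t 33.75 tcp [488.1 275.2 145. ] z [ 0.432  0.902 -0.   ] y [-0.  0. -1.] x [ 0.902 -0.432 -0.   ] jawang 64.4 q [ 0.1   0.66 -0.9   1.87  0.64  0.93  0.02] F [-0.9  0.1 -2.6] T [-0.07  0.34 -0.03] op 12.9
```

View pics/x_side.png

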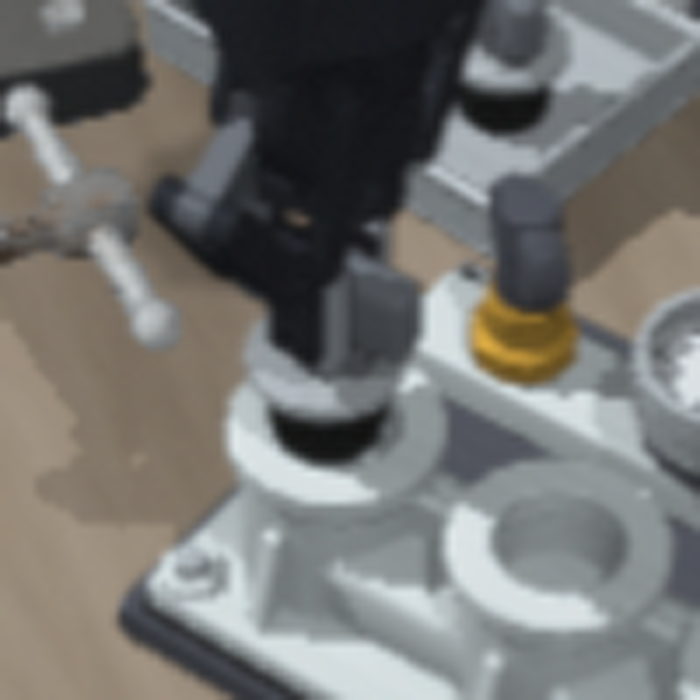

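drive_tool([
  [5,[0,-3,0],[0,0,0]],
  [5,[0,-10,0],[0,0,0]],
  [5,[0,-20,0],[0,0,0]],
  [5,[0,-20,0],[0,0,0]],
  [5,[0,0,0],[0,0,0]],
])

```text
t: 34.22
tcp_pos: [489.7, 277.8, 202.6]
tcp_rot: [-0.688, 0.151, -0.155, 0.692]
ft_force: [0.6, 0.8, -1.0]
opening: 13.2
```

```bash
python3 - <<'E'
from h import *
st();plan((521,-1,187),64)
b=read_camera("side"); crop("side",b,(220,310),60,6,"y_side.png")
b=read_camera("top"); crop("top",b,(195,340),60,6,"y_top.png")
E
```

```text
t 34.22 tcp [489.7 277.8 202.6] z [0.423 0.906 0.007] y [ 0.007  0.004 -1.   ] x [ 0.906 -0.423  0.004] jawang 65.0 q [ 0.15  0.59 -0.97  1.83  0.57  1.02  0.08] F [ 0.6  0.8 -1. ] T [ 0.09 -0.11  0.04] op 13.2
tgt jaw 64 shift tool [ 146.4    8.7 -239.4] world [  31.3 -278.8   -9.6] turn [-0.4  1.   0.3]
tgt jaw 244 shift tool [ 146.4    8.7 -239.4] world [  31.3 -278.8   -9.6] turn [   0.4 -179.     0.6]
```

View pics/y_side.png

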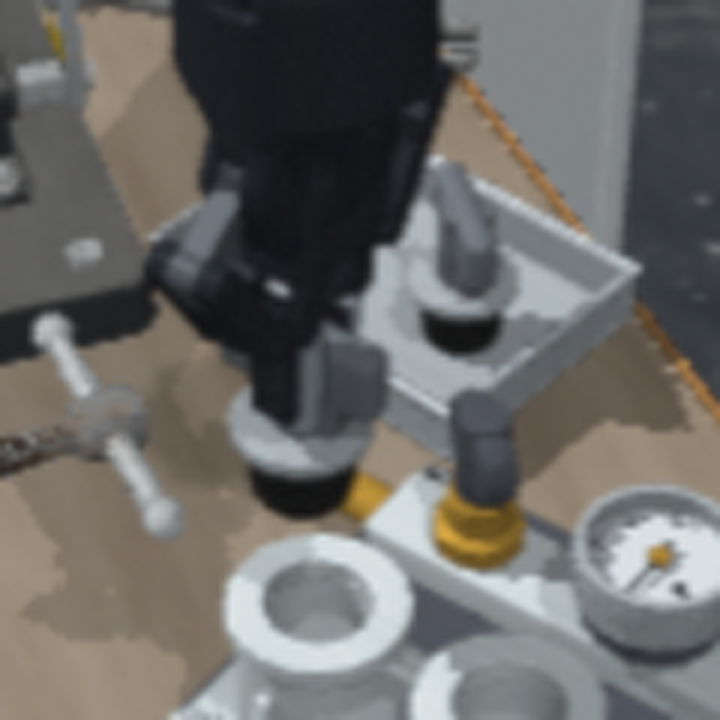

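View pics/y_top.png

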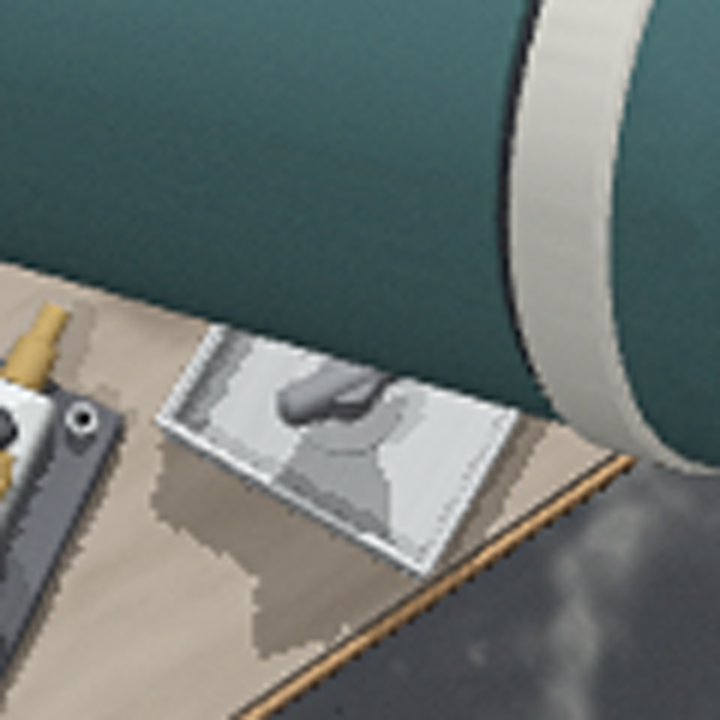

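drive_tool([
  [5,[9,0,-15],[0,0,0]],
  [5,[18,0,-30],[0,0,0]],
  [5,[18,0,-30],[0,0,0]],
  [5,[18,0,-30],[0,0,0]],
  [5,[18,0,-30],[0,0,0]],
])

```text
t: 34.73
tcp_pos: [503.0, 117.3, 197.0]
tcp_rot: [0.69, -0.154, 0.153, -0.69]
ft_force: [0.6, 0.9, -2.1]
opening: 13.1
```

drive_tool([
  [5,[18,0,-30],[0,0,0]],
  [5,[18,0,-30],[0,0,0]],
  [5,[18,0,-30],[0,0,0]],
  [5,[11,0,-14],[0,0,0]],
  [5,[0,0,0],[0,0,0]],
])

```text
t: 35.15
tcp_pos: [518.3, -8.7, 196.5]
tcp_rot: [0.69, -0.157, 0.156, -0.689]
ft_force: [-1.0, -0.4, -2.6]
opening: 13.3
```

```bash
python3 - <<'E'
from h import *
st();plan((521,-1,70),64)
b=read_camera("side"); crop("side",b,(210,310),60,6,"z_side.png")
E
```

```text
t 35.15 tcp [518.3  -8.7 196.5] z [ 0.432  0.902 -0.003] y [-0.002 -0.002 -1.   ] x [ 0.902 -0.432 -0.001] jawang 64.4 q [ 0.73  0.54 -1.    1.93  0.55  0.98  0.6 ] F [-1.  -0.4 -2.6] T [-0.03 -0.06  0.04] op 13.3
tgt jaw 64 shift tool [ -0.8 120.4   8.5] world [   2.7    7.7 -120.5] turn [ 0.2  0.4 -0.1]
tgt jaw 244 shift tool [ -0.8 120.4   8.5] world [   2.7    7.7 -120.5] turn [-1.000e-01 -1.796e+02 -3.000e-01]
```

View pics/z_side.png

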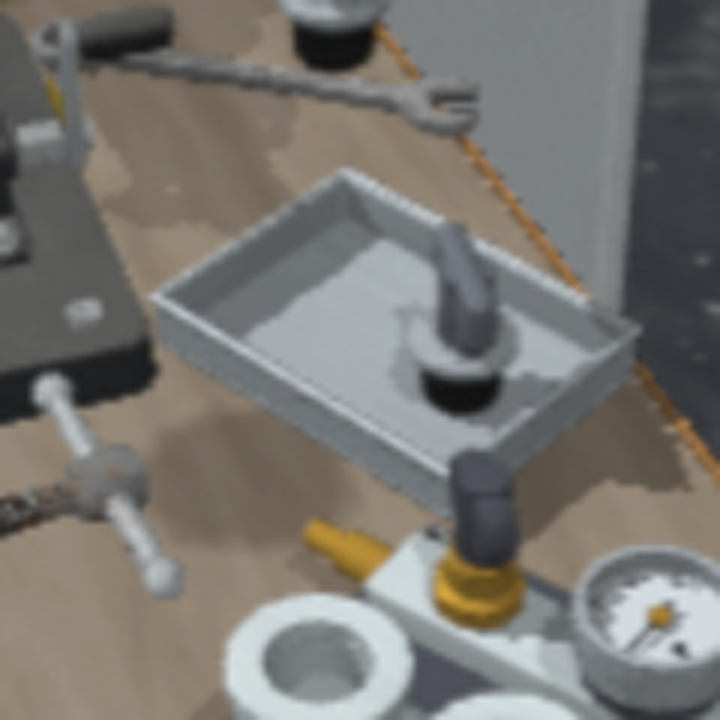

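drive_tool([
  [5,[0,20,7],[0,0,0]],
  [5,[0,30,0],[0,0,0]],
  [5,[0,30,0],[0,0,0]],
  [5,[0,20,0],[0,0,0]],
  [5,[0,5,0],[0,0,0]],
])

```text
t: 35.62
tcp_pos: [518.3, 4.8, 89.5]
tcp_rot: [0.691, -0.155, 0.151, -0.69]
ft_force: [-0.1, 0.2, -2.1]
opening: 12.9
```

```bash
python3 - <<'E'
from h import *
st();plan((521,-1,62),64)
b=read_camera("side"); crop("side",b,(210,310),60,6,"aa_side.png")
E
```

```text
t 35.62 tcp [518.3   4.8  89.5] z [ 0.423  0.906 -0.002] y [-0.006  0.001 -1.   ] x [ 0.906 -0.423 -0.006] jawang 65.0 q [ 0.59  0.68 -0.85  1.99  0.72  0.8   0.45] F [-0.1  0.2 -2.1] T [-0.02  0.06  0.02] op 12.9
tgt jaw 64 shift tool [ 5.  21.5 -4.1] world [  2.7  -5.8 -21.5] turn [ 0.1  1.  -0.4]
tgt jaw 244 shift tool [ 5.  21.5 -4.1] world [  2.7  -5.8 -21.5] turn [  -0.6 -179.    -0.2]
```

View pics/aa_side.png

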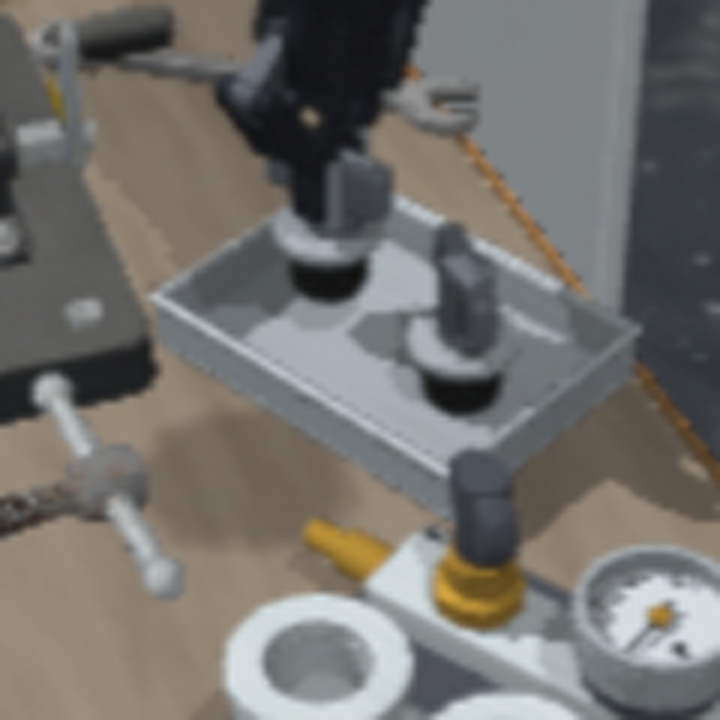

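drive_tool([
  [5,[4,7,-2],[0,0,0]],
  [5,[0,6,0],[0,0,0]],
  [5,[0,5,0],[0,0,0]],
  [5,[0,0,0],[0,0,0]],
  [5,[0,0,0],[0,0,0]],
])

```text
t: 36.08
tcp_pos: [524.0, 0.1, 75.3]
tcp_rot: [0.69, -0.154, 0.154, -0.69]
ft_force: [0.4, -0.6, -1.8]
opening: 13.4
```

drive_tool([
  [5,[0,1,0],[0,0,0]],
  [5,[0,0.7,0],[0,0,0]],
  [5,[0,0,0],[0,0,0]],
  [5,[0,0,0],[0,0,0]],
  [5,[0,0,0],[0,0,0]],
])

```text
t: 36.5
tcp_pos: [523.9, 0.1, 73.4]
tcp_rot: [0.69, -0.154, 0.154, -0.69]
ft_force: [0.1, -0.3, -2.1]
opening: 12.9
```

drive_tool([
  [5,[0,1,0],[0,0,0]],
  [5,[0,1,0],[0,0,0]],
  [5,[0,1,0],[0,0,0]],
  [5,[0,0.6,0],[0,0,0]],
  [5,[0,0,0],[0,0,0]],
])

```text
t: 36.92
tcp_pos: [523.7, 0.1, 69.5]
tcp_rot: [0.69, -0.154, 0.154, -0.69]
ft_force: [0.4, 0.9, -0.6]
opening: 13.5
```

drive_tool([
  [5,[0,0.7,0],[0,0,0]],
  [5,[0,0.7,0],[0,0,0]],
  [5,[0,0,0],[0,0,0]],
  [5,[0,0,0],[0,0,0]],
  [5,[0,0,0],[0,0,0]],
])

```text
t: 37.33
tcp_pos: [523.8, 0.1, 68.3]
tcp_rot: [0.69, -0.154, 0.154, -0.69]
ft_force: [0.4, 0.5, -1.7]
opening: 13.3
```

drive_tool([
  [5,[0,0.7,0],[0,0,0]],
  [5,[0,0.7,0],[0,0,0]],
  [5,[0,0,0],[0,0,0]],
  [5,[0,0,0],[0,0,0]],
  [5,[0,0,0],[0,0,0]],
])

```text
t: 37.75
tcp_pos: [524.0, 0.1, 68.0]
tcp_rot: [0.69, -0.154, 0.154, -0.69]
ft_force: [-3.2, -1.0, 9.2]
opening: 13.3
```

drive_tool([
  [13,[0,-0.5,0],[0,0,0]],
  [26,[0,0,0],[0,0,0]],
  [26,[0,0,0],[0,0,0]],
  [26,[0,-10,0],[0,0,0]],
  [26,[0,-30,0],[0,0,0]],
])

```text
t: 38.17
tcp_pos: [521.5, -0.2, 105.2]
tcp_rot: [0.69, -0.156, 0.152, -0.69]
ft_force: [-0.6, -0.6, 0.9]
opening: 26.6
```

drive_tool([
  [60,[0,-35,0],[0,0,0]],
  [75,[0,-30,0],[0,0,0]],
  [75,[0,0,0],[0,0,0]],
  [75,[0,0,0],[0,0,0]],
  [75,[0,0,0],[0,0,0]],
])

```text
t: 38.58
tcp_pos: [523.6, -0.3, 172.4]
tcp_rot: [0.69, -0.154, 0.154, -0.69]
ft_force: [-0.4, 0.3, -0.4]
opening: 75.0
```

```bash
python3 - <<'E'
from h import *
np.set_printoptions(precision=1,suppress=True)
st();plan((374.5,227.7,150),61.6);plan((374.5,227.7,150),-28)
b=read_camera("side"); crop("side",b,(210,310),60,6,"ab_side.png")
crop("side",b,(254,360),25,14,"ac_side.png")
c=read_camera("top"); crop("top",c,(240,260),25,14,"ac_top.png")
for cam in("side","top"):
  for n in("gauge_centre","zero_mark","needle_tip"):
    for d in pinpoint(n,cam): print(cam,n,round(d["score"],2),d["pixel"],atz(cam,d["pixel"],72))
E
```

```text
t 38.58 tcp [523.6  -0.3 172.4] z [ 0.4  0.9 -0. ] y [-0. -0. -1.] x [ 0.9 -0.4  0. ] jawang 64.8 q [ 0.7  0.6 -1.   1.9  0.6  0.9  0.6] F [-0.4  0.3 -0.4] T [ 0. -0.  0.] op 75.0
tgt jaw 62 shift tool [-232.    16.3  142.8] world [-149.1  228.   -16.4] turn [0.  3.2 0. ]
tgt jaw 242 shift tool [-232.    16.3  142.8] world [-149.1  228.   -16.4] turn [   0.  -176.8   -0.1]
tgt jaw 332 shift tool [-232.    16.3  142.8] world [-149.1  228.   -16.4] turn [ 0.  92.8  0. ]
tgt jaw 152 shift tool [-232.    16.3  142.8] world [-149.1  228.   -16.4] turn [  0.  -87.2  -0. ]
side gauge_centre 0.74 [252.3, 359.4] [374.4 228.6  72. ]
side zero_mark 0.68 [263.8, 363.7] [364.5 259.8  72. ]
side zero_mark 0.63 [203.7, 301.6] [514.5  89.3  72. ]
side needle_tip 0.43 [261.2, 351.8] [388.8 255.7  72. ]
top gauge_centre 0.98 [242.3, 259.7] [369.  224.1  72. ]
top gauge_centre 0.17 [205.2, 335.6] [439.8  49.3  72. ]
top zero_mark 0.75 [247.9, 249.5] [358.2 247.2  72. ]
top needle_tip 0.44 [236.4, 248.5] [384.  248.5  72. ]
```

View pics/ab_side.png

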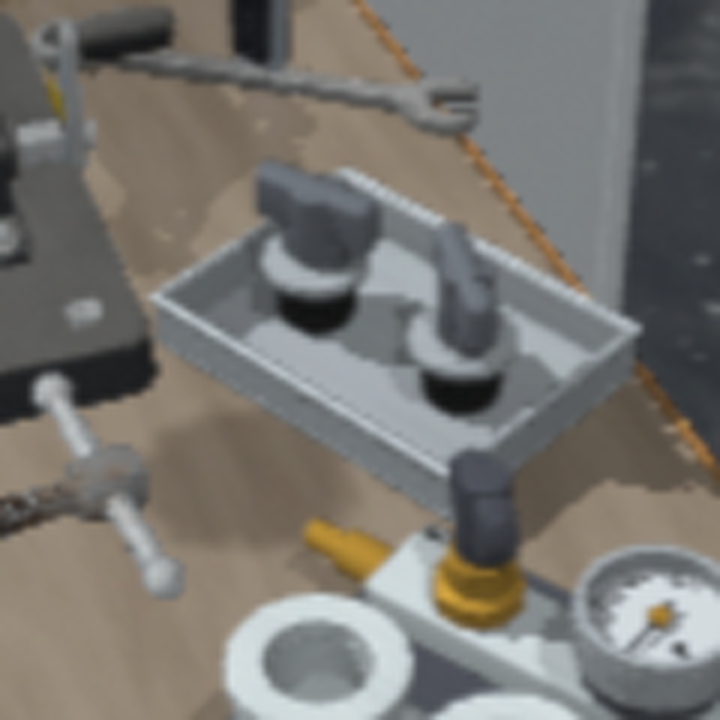

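View pics/ac_side.png

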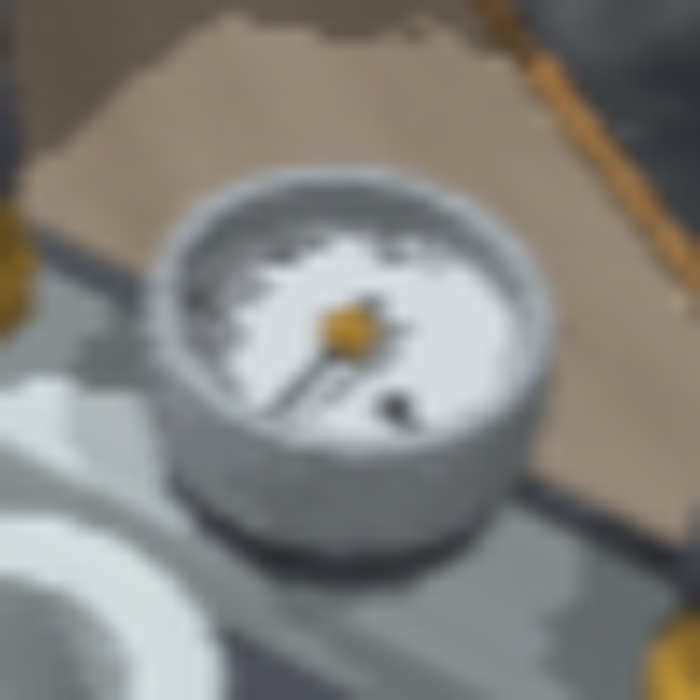

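View pics/ac_top.png

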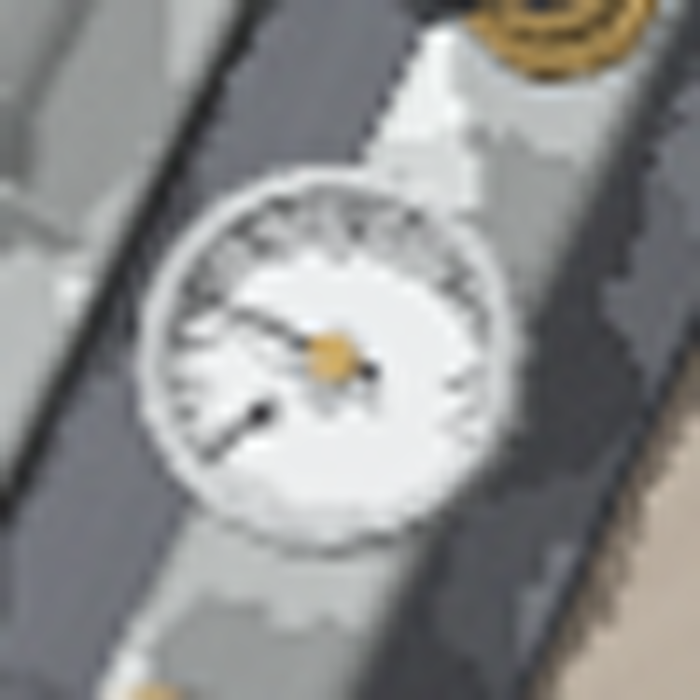

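```bash
python3 - <<'E'
from h import *
np.set_printoptions(precision=1,suppress=True)
T=lambda x,y:atz("top",(215+y/14,235+x/14),72)[:2]
S=lambda x,y:atz("side",(229+y/14,335+x/14),72)[:2]
a=lambda v:np.degrees(np.arctan2(v[1],v[0]))
for f,L in((T,dict(c=(335,357),nt=(228,305),tail=(370,373),dot=(262,412),zo=(207,462))),(S,dict(c=(348,332),nt=(268,415),tail=(372,303),dot=(395,405),zo=(418,432)))):
  P_={k:f(*v) for k,v in L.items()}; print(P_)
  print("needle",a(P_["nt"]-P_["c"]),a(P_["nt"]-P_["tail"]),np.linalg.norm(P_["nt"]-P_["c"]),"zero",a(P_["dot"]-P_["c"]),a(P_["zo"]-P_["c"]),a(P_["zo"]-P_["dot"]),np.linalg.norm(P_["dot"]-P_["c"]),np.linalg.norm(P_["zo"]-P_["c"]))
E
```

```text
{'c': array([373.1, 225.7]), 'nt': array([382.6, 242.4]), 'tail': array([370.1, 220.2]), 'dot': array([365.2, 237.6]), 'zo': array([358. , 246.6])}
needle 60.22607793587266 60.54187542568916 19.228371361152444 zero 123.37812425897035 125.81931204976001 128.83366299693603 14.292956850611265 25.841030919337882
{'c': array([373.5, 229.7]), 'nt': array([384.4, 248. ]), 'tail': array([370.1, 223.3]), 'dot': array([366. , 243.6]), 'zo': array([362.5, 248.6])}
needle 59.09556844168416 60.02278959615224 21.278475903212325 zero 118.1201005992681 120.13107817184333 125.34900988547588 15.795009719753905 21.854553755979175
```

drive_tool([
  [75,[-16,0,10],[0,0,0]],
  [75,[-33,0,20.4],[0,0,0]],
  [75,[-33,0,20.4],[0,0,0]],
  [75,[-33,0,20.4],[0,0,0]],
  [75,[-33,0,20.4],[0,0,0]],
])

```text
t: 39.4
tcp_pos: [427.7, 147.1, 172.3]
tcp_rot: [-0.69, 0.154, -0.154, 0.69]
ft_force: [0.6, 0.9, -0.3]
opening: 75.4
```

drive_tool([
  [76,[-33,0,20.4],[0,0,0]],
  [76,[-33,0,20.4],[0,0,0]],
  [76,[-18,0,10.4],[0,0,0]],
  [76,[0,0,0],[0,-7,0]],
  [76,[0,0,0],[0,-7,0]],
])

```text
t: 39.82
tcp_pos: [373.5, 229.8, 172.7]
tcp_rot: [0.704, -0.065, 0.066, -0.704]
ft_force: [1.5, -1.1, 0.6]
opening: 76.1
```

drive_tool([
  [76,[0,0,0],[0,-7,0]],
  [76,[0,15,0],[0,-6,0]],
  [76,[0,25,0],[0,0,0]],
  [76,[0,20,0],[0,0,0]],
  [76,[0,0,0],[0,0,0]],
])

```text
t: 40.23
tcp_pos: [372.9, 226.8, 109.6]
tcp_rot: [0.708, 0.009, -0.013, -0.706]
ft_force: [-0.0, -1.6, 0.2]
opening: 75.9
```

```bash
python3 - <<'E'
from h import *
np.set_printoptions(precision=1,suppress=True)
st();plan((374.5,227.7,78),92)
b=read_camera("side"); crop("side",b,(245,360),50,7,"ad_side.png")
E
```

```text
t 40.23 tcp [372.9 226.8 109.6] z [-0.  1. -0.] y [-0. -0. -1.] x [ 1.  0. -0.] jawang 91.8 q [ 0.2  0.6 -1.   2.2  0.8  0.8  0.3] F [-0.  -1.6  0.2] T [-0. -0. -0.] op 75.9
tgt jaw 92 shift tool [ 1.7 25.6  0.9] world [  1.6   0.9 -25.6] turn [ 0.1 -0.2 -0.3]
tgt jaw 272 shift tool [ 1.7 25.6  0.9] world [  1.6   0.9 -25.6] turn [  0.5 179.8   0.2]
```

View pics/ad_side.png

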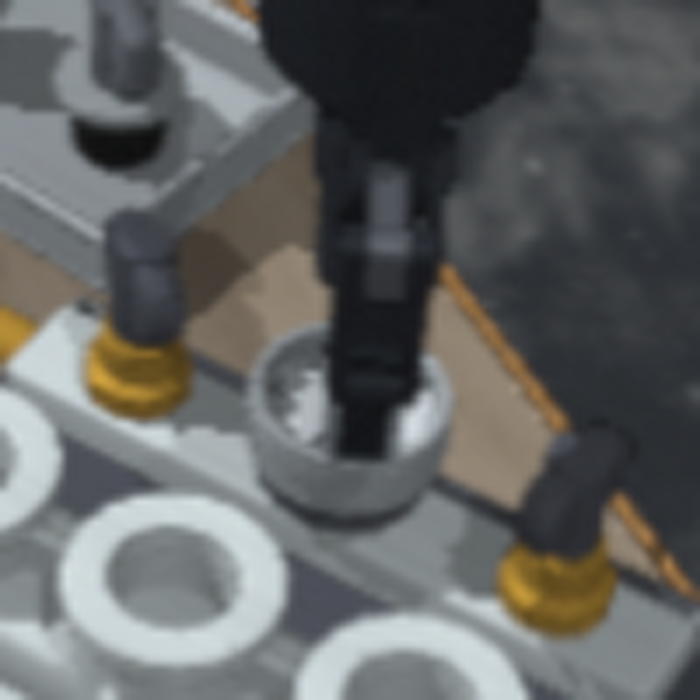

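drive_tool([
  [76,[1.5,8,1],[0,0,0]],
  [76,[0,4,0],[0,0,0]],
  [76,[0,3,0],[0,0,0]],
  [76,[0,3,0],[0,0,0]],
  [76,[0,0,0],[0,0,0]],
])

```text
t: 40.7
tcp_pos: [376.2, 229.0, 94.3]
tcp_rot: [0.707, 0.011, -0.011, -0.707]
ft_force: [-1.4, 0.1, 0.3]
opening: 76.1
```

drive_tool([
  [76,[0,3,0],[0,0,0]],
  [76,[0,3,0],[0,0,0]],
  [76,[0,3,0],[0,0,0]],
  [76,[0,0,0],[0,0,0]],
  [76,[0,0,0],[0,0,0]],
])

```text
t: 41.12
tcp_pos: [376.0, 229.1, 85.2]
tcp_rot: [0.707, 0.011, -0.011, -0.707]
ft_force: [0.6, -0.4, 1.1]
opening: 76.4
```

```bash
python3 - <<'E'
from h import *
np.set_printoptions(precision=1,suppress=True)
st()
b=read_camera("side"); crop("side",b,(245,360),50,7,"ae_side.png")
E
```

```text
t 41.12 tcp [376.  229.1  85.2] z [-0.  1. -0.] y [-0. -0. -1.] x [ 1.  0. -0.] jawang 91.8 q [ 0.2  0.6 -1.   2.2  0.8  0.7  0.3] F [ 0.6 -0.4  1.1] T [ 0.  0. -0.] op 76.4
```

View pics/ae_side.png

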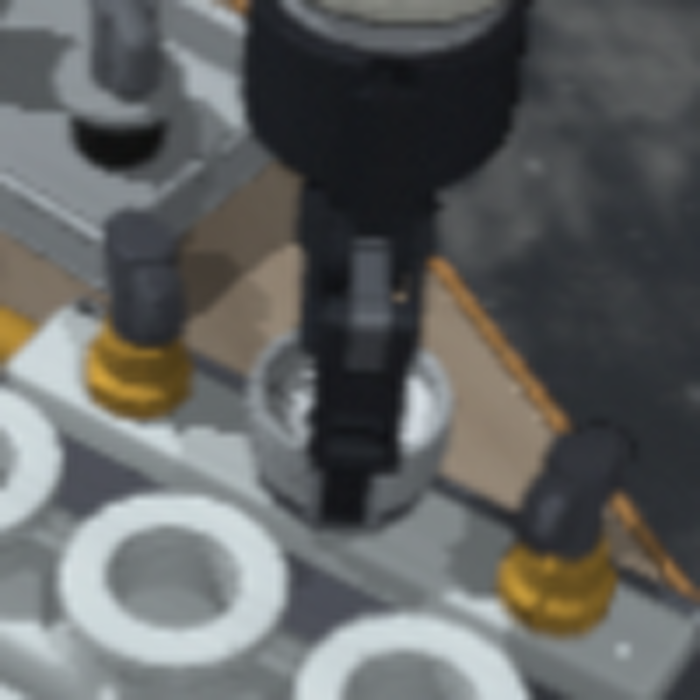

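Straddling the bezel, clear. Close.

drive_tool([
  [50,[0,1.5,0],[0,0,0]],
  [50,[0,0,0],[0,0,0]],
  [50,[0,0,0],[0,0,0]],
  [50,[0,0,0],[0,0,0]],
  [50,[0,0,0],[0,0,0]],
])

```text
t: 41.58
tcp_pos: [376.3, 227.4, 84.2]
tcp_rot: [0.709, 0.011, -0.011, -0.705]
ft_force: [-0.8, -5.0, 10.3]
opening: 58.1
```

```bash
python3 - <<'E'
from h import *
st()
E
```

```text
t 41.58 tcp [376.3 227.4  84.2] z [-0.031  1.    -0.005] y [ 0.    -0.005 -1.   ] x [1.    0.031 0.   ] jawang 91.8 q [ 0.16  0.64 -0.96  2.17  0.81  0.75  0.25] F [-0.8 -5.  10.3] T [-1.38  0.21  0.11] op 58.1
```

drive_tool([
  [50,[0,-1,0],[0,6,0]],
  [50,[0,0,0],[0,6,0]],
  [50,[0,0,0],[0,6,0]],
  [50,[0,0,0],[0,6,0]],
  [50,[0,0,0],[0,6,0]],
])

```text
t: 42.0
tcp_pos: [376.1, 226.3, 84.4]
tcp_rot: [0.687, -0.174, 0.174, -0.683]
ft_force: [0.8, -6.9, 1.4]
opening: 57.7
```

drive_tool([
  [50,[0,0,0],[0,6,0]],
  [50,[0,0,0],[0,6,0]],
  [50,[0,0,0],[0,6,0]],
  [50,[0,0,0],[0,6,0]],
  [50,[0,0,0],[0,0,0]],
])

```text
t: 42.42
tcp_pos: [375.5, 225.6, 84.3]
tcp_rot: [0.637, -0.312, 0.313, -0.631]
ft_force: [-0.8, -8.4, 2.8]
opening: 58.1
```

```bash
python3 - <<'E'
from h import *
st()
b=read_camera("side"); crop("side",b,(254,360),25,14,"af_side.png")
b=read_camera("top"); crop("top",b,(240,260),25,14,"af_top.png")
E
```

```text
t 42.42 tcp [375.5 225.6  84.3] z [ 0.794  0.608 -0.006] y [-0.002 -0.007 -1.   ] x [ 0.608 -0.794  0.005] jawang 37.5 q [ 0.01  0.54 -0.75  2.18  0.63  0.65 -0.53] F [-0.8 -8.4  2.8] T [-1.66  0.11 -0.05] op 58.1
```

View pics/af_side.png

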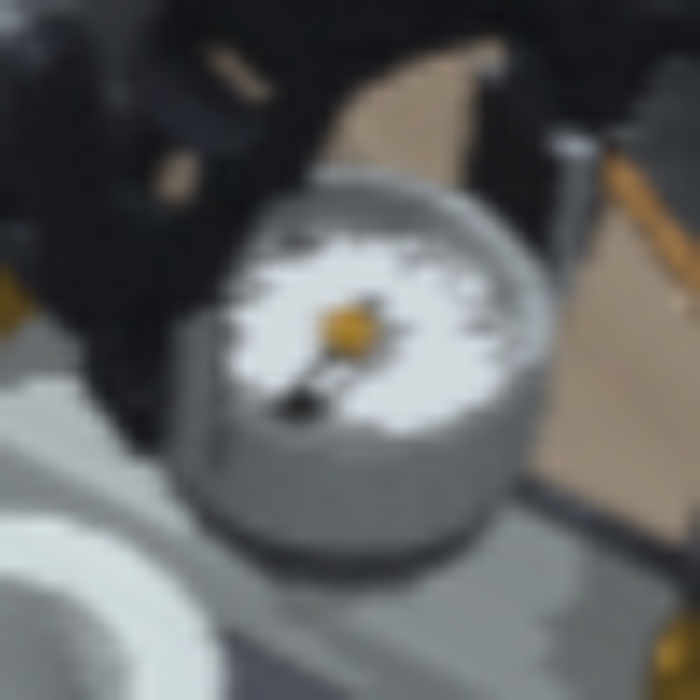

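View pics/af_top.png

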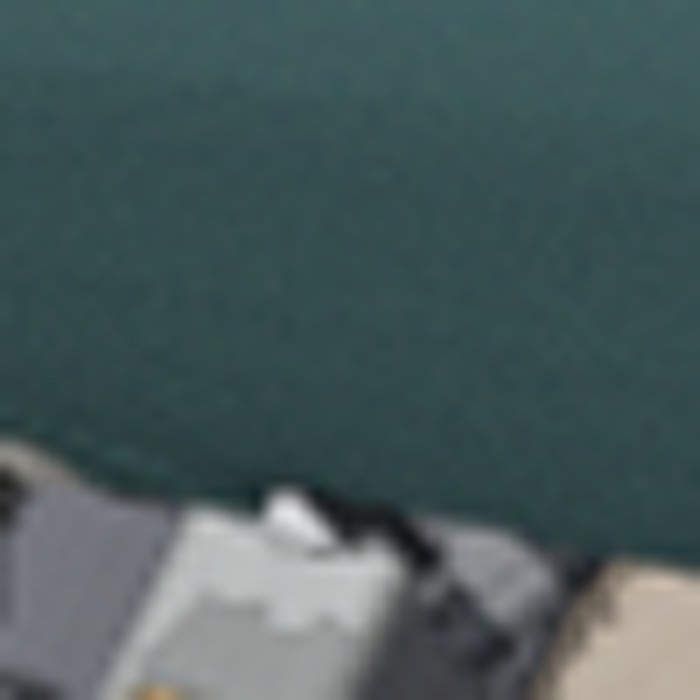

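```bash
python3 - <<'E'
from h import *
S=lambda x,y:atz("side",(229+y/14,335+x/14),72)[:2]
a=lambda v:np.degrees(np.arctan2(v[1],v[0]))
c=S(348,332)
for p in((395,405),(300,405),(303,400),(268,415)): print(a(S(*p)-c),a(S(*p)-[374.5,227.7]),np.linalg.norm(S(*p)-c))
E
```

```text
118.1201005992681 118.03685256785019 15.795009719753905
67.85546220538714 73.22013355714145 16.921689476504763
67.72139989483485 73.4460525734974 15.796473672646673
59.09556844168416 64.00711326307953 21.278475903212325
```

drive_tool([
  [50,[0,0,0],[0,4,0]],
  [50,[0,0,0],[0,3,0]],
  [50,[0,0,0],[0,0,0]],
  [50,[0,0,0],[0,0,0]],
  [50,[0,0,0],[0,0,0]],
])

```text
t: 42.93
tcp_pos: [375.2, 225.5, 84.3]
tcp_rot: [0.617, -0.349, 0.35, -0.612]
ft_force: [-1.7, -8.1, 5.3]
opening: 58.0
```

drive_tool([
  [76,[0,0,0],[0,0,0]],
  [76,[0,0,0],[0,0,0]],
  [76,[0,0,0],[0,0,0]],
  [76,[0,0,0],[0,0,0]],
  [76,[0,-20,0],[0,0,0]],
])

```text
t: 43.35
tcp_pos: [374.7, 228.4, 103.1]
tcp_rot: [0.616, -0.35, 0.348, -0.614]
ft_force: [-0.2, -0.5, -1.0]
opening: 75.8
```

drive_tool([
  [76,[0,-35,0],[0,0,0]],
  [76,[35,-25,-20],[0,0,0]],
  [76,[35,0,-20],[0,0,0]],
  [76,[35,0,-20],[0,0,0]],
  [76,[35,0,-20],[0,0,0]],
])

```text
t: 43.77
tcp_pos: [379.2, 71.7, 162.4]
tcp_rot: [-0.615, 0.348, -0.349, 0.615]
ft_force: [1.6, 0.1, -0.3]
opening: 75.6
```

```bash
python3 - <<'E'
from h import *
st()
b=read_camera("side"); crop("side",b,(254,360),25,14,"ag_side.png")
b=read_camera("top"); crop("top",b,(240,260),25,14,"ag_top.png")
E
```

```text
t 43.77 tcp [379.2  71.7 162.4] z [0.858 0.514 0.002] y [ 0.002 -0.    -1.   ] x [ 0.514 -0.858  0.001] jawang 30.9 q [ 0.53  0.3  -0.89  2.25  0.35  0.73 -0.06] F [ 1.6  0.1 -0.3] T [-0.03 -0.04 -0.05] op 75.6
```

View pics/ag_side.png

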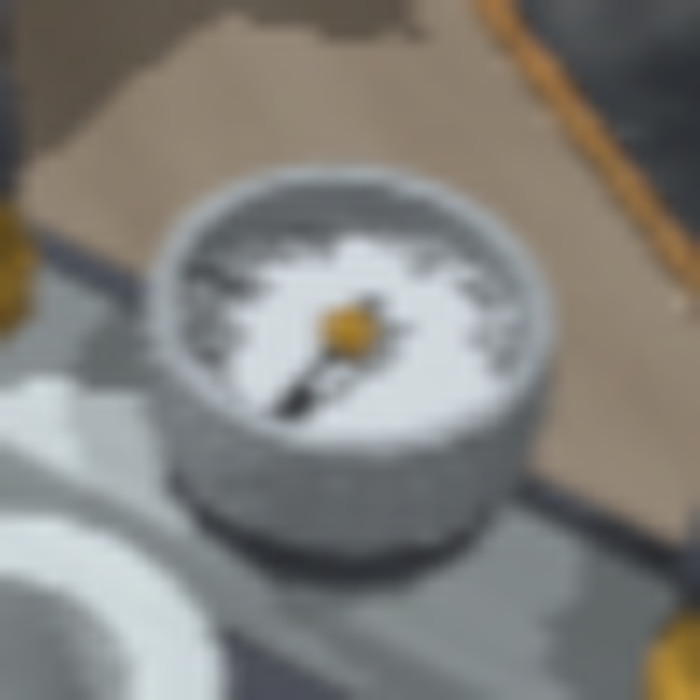

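View pics/ag_top.png

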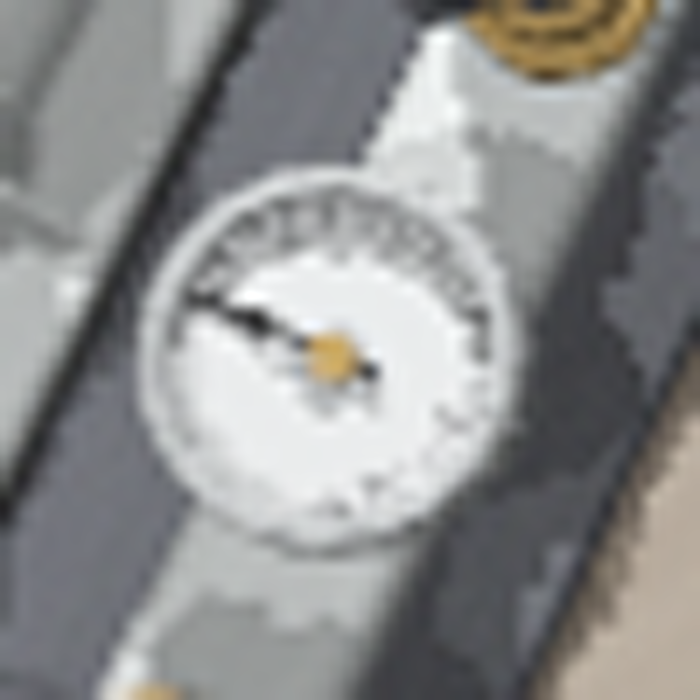

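```bash
cat > rect.py <<'E'
from h import *
import sys
tag=sys.argv[1]
out=[]
n=300; sc=n/70.  # px/mm
gx,gy=np.meshgrid(np.arange(n),np.arange(n))
for cam,cen in(("top",None),("side",None)):
    im=read_camera(cam)
    # centre from ring: offset found by cap
    c0={"top":atz("top",(215+357/14,235+335/14),73),"side":atz("side",(229+332/14,335+348/14),73)}[cam]
    X=np.stack([c0[0]-(gy-n/2)/sc,c0[1]-(gx-n/2)/sc,np.full(gx.shape,72.)],-1).reshape(-1,3)
    p=proj(cam,X).astype(np.float32)
    r=cv2.remap(im,p[:,1].reshape(n,n),p[:,0].reshape(n,n),cv2.INTER_CUBIC); out.append(r)
    g=cv2.cvtColor(r,cv2.COLOR_RGB2GRAY).astype(float)
    th=np.radians(np.arange(-180,180,1.))
    for r0,r1 in((5,9),(8,12),(13,17),(19,25)):
        rr=np.arange(r0,r1,.5)
        xs=n/2-sc*rr[:,None]*np.sin(th); ys=n/2-sc*rr[:,None]*np.cos(th)
        v=cv2.remap(g.astype(np.float32),xs.astype(np.float32),ys.astype(np.float32),cv2.INTER_LINEAR).mean(0)
        m=(np.degrees(th)>25)&(np.degrees(th)<140)
        t=np.degrees(th)[m];w=np.clip(np.percentile(v[m],60)-v[m],0,None); k=np.argmax(w); s=abs(t-t[k])<14
        print(cam,r0,r1,"dark at",t[k],"centroid",round((t[s]*w[s]).sum()/w[s].sum(),1),round(w[k]))
cv2.imwrite(f"pics/rect_{tag}.png",np.hstack([cv2.resize(o,(390,390),interpolation=cv2.INTER_CUBIC) for o in out])[:,:,::-1])
E
python3 rect.py 1
```

```text
top 5 9 dark at 58.00000000000001 centroid 58.9 63
top 8 12 dark at 59.00000000000001 centroid 59.6 90
top 13 17 dark at 59.99999999999999 centroid 60.8 179
top 19 25 dark at 61.0 centroid 59.9 137
side 5 9 dark at 48.00000000000001 centroid 48.2 37
side 8 12 dark at 52.0 centroid 52.5 71
side 13 17 dark at 59.00000000000001 centroid 59.4 147
side 19 25 dark at 93.0 centroid 93.7 16
```

View pics/rect_1.png

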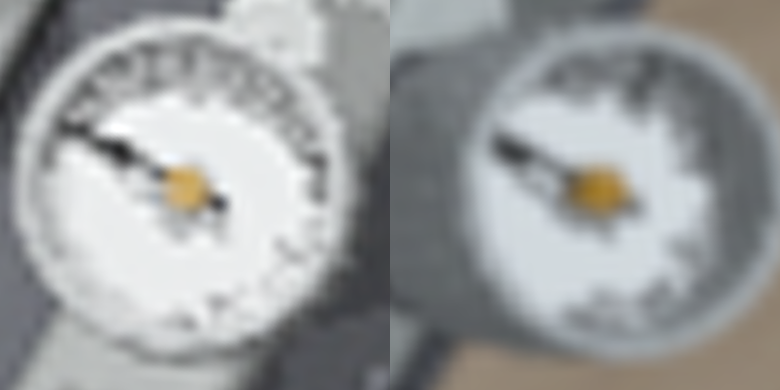

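```bash
python3 - <<'E'
from h import *
np.set_printoptions(precision=2,suppress=True)
im=read_camera("top"); 
o,v=ray("top",(240.5,259)); v=v/abs(v[2]); print("shift per mm height (appear at z72)",-v[:2]*-1)
# fit ring outer at z=78: refine centre by maximizing brightness of ring radius 28..30 vs outside 31..33
g=cv2.GaussianBlur(cv2.cvtColor(im,cv2.COLOR_RGB2GRAY),(0,0),.5).astype(np.float32)
th=np.linspace(0,2*np.pi,180,endpoint=False)
def samp(c,r,z):
    X=np.c_[c[0]+r*np.cos(th),c[1]+r*np.sin(th),np.full(180,z)]; p=proj("top",X).astype(np.float32)
    return cv2.remap(g,p[:,1],p[:,0],cv2.INTER_LINEAR)[:,0]
best=[]
for x in np.arange(366,382,.5):
  for y in np.arange(216,234,.5):
    s=samp((x,y),28.5,78).mean()-.5*samp((x,y),31.5,78).mean()-.5*samp((x,y),25.5,78).mean()
    best.append((s,x,y))
best.sort(reverse=True); print(best[:6])
c=np.mean([b[1:] for b in best[:6]],0)
T=lambda x,y,z=72:atz("top",(215+y/14,235+x/14),z)[:2]
a=lambda w:np.degrees(np.arctan2(w[1],w[0]))
print("cap at 72/75",T(335,357),T(335,357,75))
for n,p in(("dot",(258,322)),("outer",(195,297)),("needle tip",(228,305))):
    print(n,a(T(*p)-c),np.linalg.norm(T(*p)-c),a(T(*p,74)-c))
print("needle dir",a(T(228,305,74)-T(370,373,74)))
E
```

```text
shift per mm height (appear at z72) [0.14 0.15]
[(np.float32(28.165), np.float64(374.5), np.float64(227.0)), (np.float32(28.148071), np.float64(374.0), np.float64(227.0)), (np.float32(27.4384), np.float64(374.0), np.float64(227.5)), (np.float32(27.380936), np.float64(374.5), np.float64(227.5)), (np.float32(26.949768), np.float64(374.5), np.float64(226.5)), (np.float32(26.624992), np.float64(374.0), np.float64(226.5))]
cap at 72/75 [373.09 225.66] [372.68 225.21]
dot 63.494284729606754 11.930158631664117 64.04900501050122
outer 63.93074630317676 22.894680902673617 64.22281207179238
needle tip 61.335803931295516 17.495214079419636 61.659570112273016
needle dir 60.541875425689064
```

```bash
python3 - <<'E'
from h import *
from scipy.optimize import least_squares
T=lambda x,y,z=72:atz("top",(215+y/14,235+x/14),z)[:2]
A=[T(262,412),T(207,462)];B=[T(258,322),T(195,297)]
def f(p):
    c=p[:2];t=p[2];Rm=np.array([[np.cos(t),-np.sin(t)],[np.sin(t),np.cos(t)]])
    return np.concatenate([Rm@(a-c)+c-b for a,b in zip(A,B)])
r=least_squares(f,[373,226,-1]); print(r.x,np.degrees(r.x[2]),r.fun)
c=r.x[:2]; ang=lambda w:np.degrees(np.arctan2(w[1],w[0]))
for b in B: print(ang(b-c),np.linalg.norm(b-c))
print(ang(T(228,305)-c))
E
```

```text
[372.18045065 226.22041511  -1.12448149] -64.42804373300514 [-0.13215169 -0.27589197  0.13215169  0.27589197]
57.1608283173251 13.634630485546138
60.38963013715471 24.551306965039316
57.034547641903195
```

```bash
python3 - <<'E'
from h import *
st()
b=read_camera("side"); crop("side",b,(250,345),75,5,"fin_side.png")
b=read_camera("top"); crop("top",b,(215,270),85,4,"fin_top.png")
E
```

```text
t 44.02 tcp [379.4  73.3 162.1] z [0.859 0.512 0.001] y [ 0.001  0.001 -1.   ] x [ 0.512 -0.859 -0.   ] jawang 30.8 q [ 0.53  0.3  -0.89  2.25  0.35  0.73 -0.07] F [-0.2  0.   0. ] T [0.04 0.   0.02] op 76.0
```

View pics/fin_side.png

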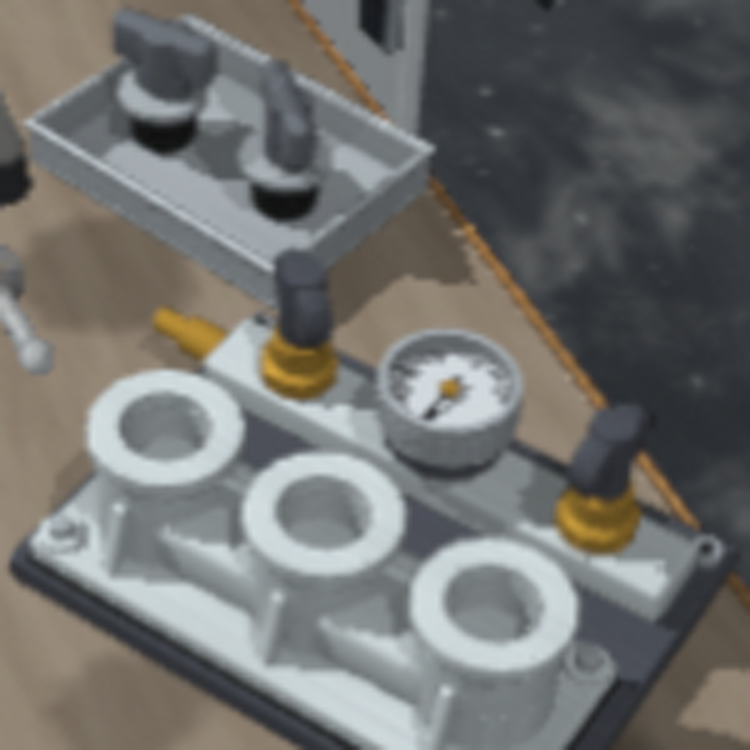

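View pics/fin_top.png

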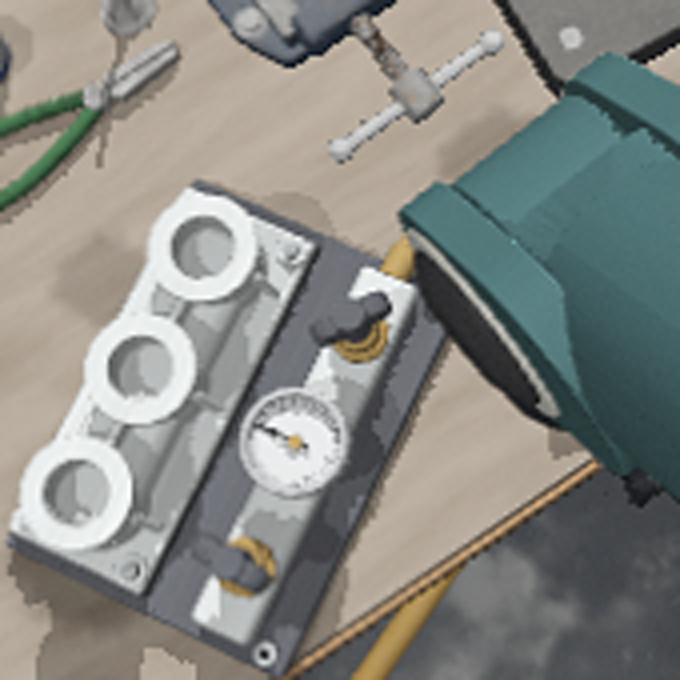

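```bash
python3 - <<'E'
from h import *
print(close_job()); st()
E
```

```text
the job is handed in; nothing more can be done
None
the job is handed in; nothing more can be done
```

The job is handed in at about 44 s of the 210 s. Both vents are open, both bungs are in the tray, and the gauge is zeroed.

- **Vents:** I opened both to their stops before drawing any bung. The right one opens clockwise. The left one opens counterclockwise and is the air inlet, since the needle fell back as it turned. At the stops the torque rose to about 1.35 and 1.9 N m. I backed each off about 3° before letting go.
- **Bungs:** Ports 1 and 3 had bungs; port 2 was empty. I twisted both out to and fro. The pull peaked at about 19 N, once, in the first bung, and the pictures taken while drawing showed no lift. The last pictures show the casting down on its gasket and both bungs standing in the tray, which had not moved.
- **Gauge:** I turned the bezel about 61° clockwise. The zero stroke lies at about 60–62° and the needle at about 60.5° in the top camera. They look in line in the side camera too.
- **What disagreed:** The two cameras differ by several millimetres, so the zero could still be off by about 2–3°. One dial fit, about the bezel ring's centre, put the zero stroke 2–3° counterclockwise of the needle; the others put it within about 2°. For the stroke and needle points, the trained networks were rougher than reading the pictures directly.

I did not touch the spanner, and the arm ended clear of everything.

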